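# Lay out a batch with its master on the demagnetiser and switch it on

### The job

Make this batch ready and demagnetise it: slide back the cover plate of the wooden case of masters, take out the round master disc and put it in the demagnetiser's tray with the batch, and spread the heap of discs there so that all of them and the master lie flat in the tray in one layer, with at least 10 mm clear between any two. Only once the tray is laid out like that, pull the selector knob up, turn it one notch clockwise (seen from above) and let it drop home in that notch. Leave the cover plate slid fully home over the pockets again, the gauge blocks in their pockets and the other things on the bench where they are.

Things in the scene. Friction and masses are not known exactly. Their poses are not given: they have to be found in the camera images.
- demag: the demagnetiser, a fixed grey box 122 mm (its x) by 250 mm (its y), 40 mm high, tray and selector knob on top; origin under its centre; x points away from the robot, y to the robot's left, at its yaw. It stands left or right of the case of masters
- tray_centre (a point): middle of the tray's floor, at floor level, 40 mm above the bench and 29 mm from the box's centre along its y. The floor is dark and flat, 106 mm (x) by 184 mm (y), inside a rim 4 mm wide that stands 5 mm above it. Axes as the demagnetiser's
- selector_grip (a point): selector knob, 125 mm from tray_centre along the tray's -y: a black bar grip 40 mm long (knob's x), 13 mm wide (knob's y), on a round skirt 42 mm across. The point is on the upright axis; the bar reaches 9 mm above it, the skirt's top is 8 mm below it and its underside 15.5 mm below it. A white line marks the bar's pointer end, on the knob's -x
- selector_turn (a joint): angle of the selector knob, rad, clockwise seen from above positive; 0 = off, pointer to the robot. Notches at -1.05 (one dot), 0 (bar mark, off) and +1.05 (two dots); a pin under the knob holds it in a notch, with 0.07 play, unless it is pulled up. Range -1.13 to +1.13; pulled up it turns lightly
- selector_lift (a joint): how far the selector knob is pulled up, m; 0 = down in a notch, free to turn above 0.007, stop at 0.011. A spring draws it down with 2 N at 0 and 7 N at 0.011; let go between notches it rests at about 0.0055 on the collar
- case: the case of masters, a fixed wooden block 134 mm (its x) by 164 mm (its y); origin under its centre; x points away from the robot, y to the robot's left, at its yaw. Along its two ends in y run metal rails, up to 38.5 mm above the bench and 131 mm apart inside, with lips over the cover plate's edges; open to the front and back
- pocket_row (a point): point at the block's top face (18 mm above the bench), 33 mm in front (-x) of the case's centre, in the middle of the middle one of three pockets: 40 mm square, 4 mm deep, in a row along y at -43, 0 and +43 mm from this point. Behind (+x) the pockets the block is plain at the same height. Axes as the case's
- cover_knob (a point): round knob's middle (20 mm across, 6.5 mm above, 9.5 mm below) on the cover plate: loose aluminium, 52 mm (x) by 143 mm (y) by 4 mm, lying on ledges 11 mm above the block's top, under the rails' lips; it slides along the case's x with 2 mm play up and sideways (press down and it binds); it cannot be lifted out. Home over the pockets: x = 0 to -2 mm from pocket_row; at its rear stops: x = +71 mm
- master_centre (a point): the master, a loose round steel disc with notched lugs on its top face, 34 mm across and 12 mm thick, in one of the three pockets, of which it stands out by 8 mm; the point is its centre, 6 mm above its underside; z is its axis
- block_a_centre (a point): a steel gauge block 30x12x12 mm that may lie in another pocket; its centre. Leave it
- block_b_centre (a point): a steel gauge block 30x9x7 mm that may lie in another pocket; its centre. Leave it
- disc1_centre (a point): a loose turned steel disc, 34 mm across and 13 mm thick, of the batch (five or six of disc1 to disc6 are there); the point is its centre, 6.5 mm above its underside; z is its axis
- disc2_centre (a point): a loose turned steel disc, 34 mm across and 13 mm thick, of the batch (five or six of disc1 to disc6 are there); the point is its centre, 6.5 mm above its underside; z is its axis
- disc3_centre (a point): a loose turned steel disc, 34 mm across and 13 mm thick, of the batch (five or six of disc1 to disc6 are there); the point is its centre, 6.5 mm above its underside; z is its axis
- disc4_centre (a point): a loose turned steel disc, 34 mm across and 13 mm thick, of the batch (five or six of disc1 to disc6 are there); the point is its centre, 6.5 mm above its underside; z is its axis
- disc5_centre (a point): a loose turned steel disc, 34 mm across and 13 mm thick, of the batch (five or six of disc1 to disc6 are there); the point is its centre, 6.5 mm above its underside; z is its axis
- disc6_centre (a point): a loose turned steel disc, 34 mm across and 13 mm thick, of the batch (five or six of disc1 to disc6 are there); the point is its centre, 6.5 mm above its underside; z is its axis
- comparator_stand: bystander: a heavy measuring stand, fixed, 220 mm tall; origin under its centre. Its table, 42 mm high, reaches 78 mm from there towards the robot, its dial head, 85 to 220 mm up, 45 mm towards the robot and 50 mm to either side: mind it with the gripper
- loupe: bystander: a black eye loupe, 31 mm across and 31 mm tall; origin under its centre
- grease_pot: bystander: a white pot with lid, 34 mm across and 28 mm tall; origin under its centre
- tape: bystander: a roll of tape lying flat, 68 mm across and 19 mm tall; origin under its centre

How it is judged (in metres and radians):
On the way, in this order (a step that is already met when the one before it is completed fails the run):
1. the master disc is lifted out of its pocket in the case (z of master_centre in the frame of pocket_row above 0.025 m), for 0.1 s.
2. all discs and the master lie flat in the tray in one layer, clear of each other, and are let go (x of disc1_centre in the frame of tray_centre between -0.04 and 0.04 m and y of disc1_centre in the frame of tray_centre between -0.079 and 0.079 m and z of disc1_centre in the frame of tray_centre between 0.0035 and 0.0095 m and angle between each of disc1_centre, disc2_centre, disc3_centre, disc4_centre, disc5_centre, disc6_centre, master_centre's own z axis and vertical below 0.1 rad and x of disc2_centre in the frame of tray_centre between -0.04 and 0.04 m and y of disc2_centre in the frame of tray_centre between -0.079 and 0.079 m and z of disc2_centre in the frame of tray_centre between 0.0035 and 0.0095 m and x of disc3_centre in the frame of tray_centre between -0.04 and 0.04 m and y of disc3_centre in the frame of tray_centre between -0.079 and 0.079 m and z of disc3_centre in the frame of tray_centre between 0.0035 and 0.0095 m and x of disc4_centre in the frame of tray_centre between -0.04 and 0.04 m and y of disc4_centre in the frame of tray_centre between -0.079 and 0.079 m and z of disc4_centre in the frame of tray_centre between 0.0035 and 0.0095 m and x of disc5_centre in the frame of tray_centre between -0.04 and 0.04 m and y of disc5_centre in the frame of tray_centre between -0.079 and 0.079 m and z of disc5_centre in the frame of tray_centre between 0.0035 and 0.0095 m and x of disc6_centre in the frame of tray_centre between -0.04 and 0.04 m and y of disc6_centre in the frame of tray_centre between -0.079 and 0.079 m and z of disc6_centre in the frame of tray_centre between 0.0035 and 0.0095 m and x of master_centre in the frame of tray_centre between -0.04 and 0.04 m and y of master_centre in the frame of tray_centre between -0.079 and 0.079 m and z of master_centre in the frame of tray_centre between 0.003 and 0.009 m and horizontal distance between disc1_centre and disc2_centre above 0.042 m and horizontal distance between each of disc1_centre, disc2_centre and disc3_centre above 0.042 m and horizontal distance between each of disc1_centre, disc2_centre, disc3_centre and disc4_centre above 0.042 m and horizontal distance between each of disc1_centre, disc2_centre, disc3_centre, disc4_centre and disc5_centre above 0.042 m and horizontal distance between each of disc1_centre, disc2_centre, disc3_centre, disc4_centre, disc5_centre and disc6_centre above 0.042 m and horizontal distance between each of disc1_centre, disc2_centre, disc3_centre, disc4_centre, disc5_centre, disc6_centre and master_centre above 0.042 m and contact force between the fingers and anything else below 0.5 N), for 0.3 s.
3. the selector knob is pulled up out of its notch (value of joint selector_lift above 0.0045 m), for 0.05 s.
4. the selector knob has been turned clockwise by one notch and dropped home (value of joint selector_turn between 0.93 and 1.17 rad and value of joint selector_lift below 0.002 m), for 0.2 s.
At the end, for the whole second after the job is handed in: All discs and the master lie flat inside the tray, centres 42 mm or more apart (8 mm clear); selector in the two-dot notch (+1.05 within 0.12 rad) and down (under 2 mm); cover within 5 mm of home over the pockets; gauge blocks moved under 30 mm (all of step 4 and x of disc1_centre in the frame of tray_centre between -0.04 and 0.04 m and y of disc1_centre in the frame of tray_centre between -0.079 and 0.079 m and z of disc1_centre in the frame of tray_centre between 0.0035 and 0.0095 m and angle between each of disc1_centre, disc2_centre, disc3_centre, disc4_centre, disc5_centre, disc6_centre, master_centre's own z axis and vertical below 0.1 rad and x of disc2_centre in the frame of tray_centre between -0.04 and 0.04 m and y of disc2_centre in the frame of tray_centre between -0.079 and 0.079 m and z of disc2_centre in the frame of tray_centre between 0.0035 and 0.0095 m and x of disc3_centre in the frame of tray_centre between -0.04 and 0.04 m and y of disc3_centre in the frame of tray_centre between -0.079 and 0.079 m and z of disc3_centre in the frame of tray_centre between 0.0035 and 0.0095 m and x of disc4_centre in the frame of tray_centre between -0.04 and 0.04 m and y of disc4_centre in the frame of tray_centre between -0.079 and 0.079 m and z of disc4_centre in the frame of tray_centre between 0.0035 and 0.0095 m and x of disc5_centre in the frame of tray_centre between -0.04 and 0.04 m and y of disc5_centre in the frame of tray_centre between -0.079 and 0.079 m and z of disc5_centre in the frame of tray_centre between 0.0035 and 0.0095 m and x of disc6_centre in the frame of tray_centre between -0.04 and 0.04 m and y of disc6_centre in the frame of tray_centre between -0.079 and 0.079 m and z of disc6_centre in the frame of tray_centre between 0.0035 and 0.0095 m and x of master_centre in the frame of tray_centre between -0.04 and 0.04 m and y of master_centre in the frame of tray_centre between -0.079 and 0.079 m and z of master_centre in the frame of tray_centre between 0.003 and 0.009 m and horizontal distance between disc1_centre and disc2_centre above 0.042 m and horizontal distance between each of disc1_centre, disc2_centre and disc3_centre above 0.042 m and horizontal distance between each of disc1_centre, disc2_centre, disc3_centre and disc4_centre above 0.042 m and horizontal distance between each of disc1_centre, disc2_centre, disc3_centre, disc4_centre and disc5_centre above 0.042 m and horizontal distance between each of disc1_centre, disc2_centre, disc3_centre, disc4_centre, disc5_centre and disc6_centre above 0.042 m and horizontal distance between each of disc1_centre, disc2_centre, disc3_centre, disc4_centre, disc5_centre, disc6_centre and master_centre above 0.042 m and x of cover_knob in the frame of pocket_row below 0.005 m and distance of each of block_a_centre, block_b_centre from where it was at the start of the episode below 0.03 m); the robot touches nothing.
It fails at once if the loupe is knocked more than 40 mm aside (distance of loupe from where it was at the start of the episode above 0.04 m).
It fails at once if the grease pot is knocked more than 40 mm aside (distance of grease_pot from where it was at the start of the episode above 0.04 m).
It fails at once if the roll of tape is knocked more than 40 mm aside (distance of tape from where it was at the start of the episode above 0.04 m).
Of block_a, block_b only 1 to 2 are there at a start; the rules pass over those that are not, and their reading is None.
Of disc4, disc5, disc6 only 2 to 3 are there at a start; the rules pass over those that are not, and their reading is None.
At some moment in a run one of disc1, disc2, disc3, disc4, disc5, disc6 may be knocked a few centimetres aside while the robot is not near it.
Once in a run the grip may slacken for a moment while it holds something.
It also fails if it takes over 210 s, if anything falls off the work surface, if the arm or the gripper's body presses on something with over 40 N, if the wrist force passes 120 N, or if a joint passes its speed limit or range.

### The arm

A 6-joint arm with a two-finger parallel gripper is mounted at the origin on a cart in front of the work surface, level with it; the furniture and walls round the work are solid. World frame = base frame: x ahead of the robot, y to its left, z up, the work surface at z = 0. Lengths are in mm, angles in degrees, forces in N, time in s.
With the tool pointing down it reaches from about 350 to 850 mm from the base axis. Payload 8.1 kg.
Tool frame: the origin (TCP) lies between the finger pads; the fingertips stand 17 mm ahead of it and the grasp point (between the pads) lies 2 mm behind it; z points along the fingers, y is the line along which they close (so a half turn about z gives the same grasp; the last joint's range is limited). The gripper opens to 85 mm and grips with 20 to 120 N. Pads are 22 mm wide; open, the fingers measure 114 mm over their backs; the gripper's body (76 mm by 85 mm) begins 54 mm behind the grasp point. The pads swing forward as they close: fully open they stand 13 mm farther back than shut.
Start: joints at [-81.44, 7.471, 85.268, -0, 87.261, -4.893], TCP at [139.609, -583.536, 248.292] pointing down, gripper open.
Joint ranges: [-169.43, 169.43], [-51.17, 129.36], [1.28, 143.12], [-76.62, 256.62], [0, 156.53], [-152.29, 152.29]. Speed limits (degrees/s): [136.94, 136.94, 159.86, 180, 180, 180].

### API

Orientations are given as [roll, pitch, yaw] about the fixed x, y, z axes, in that order (R = Rz(yaw) Ry(pitch) Rx(roll)).
In Python, from bench import sense, snapshot, hand_in, trace, place_of gives the robot as it stands.
- The arm moves only by the shell command python3 -m handwheel 'ROWS' [FORCE]. ROWS is JSON, a list of rows, each a list of 7 numbers: the opening, from -1 (shut) to 1 (fully open), then the shift along the tool's x, y, z in cm, then the turn, a rotation vector about the tool's x, y, z in rad. A call has 1 to 12 rows; each row shifts and turns the commanded pose from where the row before left it, along the tool's axes as they then stand; what a row does not reach is not made up. A row lasts 1/12 s, in which the tool goes at most 41.7 mm and 7.16 degrees, less where a joint would pass 70% of its speed; a pose out of reach is approached as far as the arm can. A call with a gripper value outside its range is refused whole. The fingers move at their own pace and stop on an object; FORCE is the grip in N (left out, the last holds). Time passes only in rows, so rows that do not move let the fingers close. It gives the time, the measured TCP pose, the force, the opening and the grip force at its end, in the units of the state.
- sense(): the state, without advancing time (a new reading comes with each control period).
- snapshot(name): name is "side" or "top"; returns a dict with "image" (384x512x3 uint8, red, green, blue), "intrinsics" (3x3 intrinsics, pixels), "R" (3x3) and "t" (3): a world point X has camera coordinates R X + t. Camera axes: x right, y down, z forward; pixel columns grow to the right and rows downward; lengths in mm; the calibration is good to about 2 mm. A picture is of the moment at which its call begins. There is no depth.
- hand_in(): hands the job in; it is judged then, once.
Trained networks look in a picture, given as the dict that the camera call returned (one of the last four; its "shot" number tells which), for a name from the list of things; names that differ only in an ending like _2 or _b are one class to them, and where a whole thing is asked for, a point or a joint stands for the part that bears it (a point fixed in the world has none). Each returns a list of dicts, best first, with "conf" (0 to 1); they miss things now and then, are a little off and sometimes report something else, mostly with a low value. They report only what shows in the picture. A call takes as long as a camera call.
- trace(picture, query): "pixels" (384x512 bool, what is visible of it).
- place_of(picture, query): "location" ([x, y, z] in mm, in world coordinates, good to about 4 mm: a listed point, or the origin of a listed thing).
The state is a dict: "time": time; "joint_pos": joint angles; "qd": joint speeds; "joint_efforts": joint torques, N m; "tool_pos": TCP position; "tcp_rot": TCP orientation; "ft_force": force on the tool from outside, world axes, zero at the start; "wrist_torque": the same for the moment, N m; "finger_gap": finger opening in mm; "grip_force": force on a finger pad.
Only numpy, scipy, OpenCV 4.12 (cv2) and the standard library are available. Lean on these libraries where they do the work, as an engineer would, in place of code of your own. Each camera call takes 0.05 s, during which the arm holds its last target. There are 200 camera calls.

## Working session

There is one attempt and no reset: what is moved stays moved. The work goes in short steps, Python scripts to look and compute and a shell command to move; the robot and the scene stay as the last step left them, time stands still between calls to the robot, and variables do not carry over. Pictures are saved under pics/ and viewed, at most 14 in all, crops included, and the job is handed in when it is done.

```bash
mkdir -p pics; ls
cat > h.py <<'E'
import numpy as np, cv2
from bench import sense, snapshot, hand_in, trace, place_of
def save(p,name,crop=None,scale=1):
    im=p["image"][:,:,::-1]
    if crop: a,b,c,d=crop; im=im[b:d,a:c]
    im=cv2.resize(im,None,fx=scale,fy=scale,interpolation=cv2.INTER_CUBIC); cv2.imwrite("pics/"+name,im)
def px2w(p,u,v,z):
    K,R,t=[np.array(p[k],float) for k in("intrinsics","R","t")]
    d=R.T@np.linalg.inv(K)@np.array([u,v,1.]); c=-R.T@t
    return c+d*(z-c[2])/d[2]
def w2px(p,X):
    K,R,t=[np.array(p[k],float) for k in("intrinsics","R","t")]
    q=K@(R@np.array(X,float)+t); return q[:2]/q[2]
def st():
    s=sense(); print({k:np.round(s[k],1) for k in("time","tool_pos","tcp_rot","ft_force","finger_gap","grip_force","joint_pos")})
E
python3 - <<'E'
from h import *
st()
T=snapshot("top");S=snapshot("side")
save(T,"top0.png",None,1.5);save(S,"side0.png",None,1.5)
for n in "demag tray_centre selector_grip case pocket_row cover_knob master_centre block_a_centre disc1_centre comparator_stand loupe grease_pot tape".split():
    for nm,p in(("T",T),("S",S)):
        print(n,nm,[(round(d["conf"],2),np.round(d["location"]).tolist()) for d in place_of(p,n)][:8])
for p in(T,S): print(-np.array(p["R"]).T@np.array(p["t"]))
E
```

```text
pics
{'time': np.float64(0.0), 'tool_pos': array([ 139.5, -583. ,  247.2]), 'tcp_rot': array([-179.9,   -0. ,   13.5]), 'ft_force': array([-0.2, -0. ,  0.6]), 'finger_gap': np.float64(85.2), 'grip_force': np.float64(0.0), 'joint_pos': array([-81.4,   7.5,  85.3,  -0. ,  87.3,  -4.9])}
demag T [(0.69, [449.0, -234.0, -3.0]), (0.21, [411.0, 37.0, 44.0])]
demag S [(0.95, [454.0, -233.0, -4.0]), (0.59, [437.0, -222.0, 44.0])]
tray_centre T [(0.92, [452.0, -204.0, 38.0])]
tray_centre S []
selector_grip T [(0.47, [452.0, -328.0, 66.0]), (0.17, [454.0, -208.0, 63.0])]
selector_grip S [(0.64, [441.0, -222.0, 44.0]), (0.4, [452.0, -327.0, 68.0])]
case T [(0.78, [440.0, 37.0, 1.0]), (0.2, [442.0, -173.0, 58.0])]
case S [(0.92, [443.0, 37.0, 1.0])]
pocket_row T [(0.77, [404.0, 37.0, 17.0])]
pocket_row S [(0.76, [411.0, 38.0, 21.0])]
cover_knob T [(0.8, [408.0, 37.0, 46.0])]
cover_knob S [(0.63, [412.0, 36.0, 46.0])]
master_centre T [(0.34, [427.0, -255.0, 49.0])]
master_centre S []
block_a_centre T []
block_a_centre S []
disc1_centre T [(0.65, [438.0, -217.0, 48.0])]
disc1_centre S [(0.6, [440.0, -221.0, 46.0]), (0.57, [440.0, 268.0, 0.0])]
comparator_stand T [(0.48, [450.0, -331.0, 67.0])]
comparator_stand S [(0.56, [471.0, -214.0, 49.0])]
loupe T [(0.61, [436.0, 270.0, 2.0])]
loupe S []
grease_pot T [(0.71, [401.0, 342.0, -2.0])]
grease_pot S [(0.65, [402.0, 338.0, 1.0])]
tape T [(0.54, [440.0, -445.0, -2.0])]
tape S [(0.57, [439.0, -449.0, 0.0]), (0.46, [442.0, 267.0, 1.0])]
[ 291.1453147   -39.87336555 1068.49249288]
[-151.67984453  865.21076143  717.51440347]
```

View pics/top0.png

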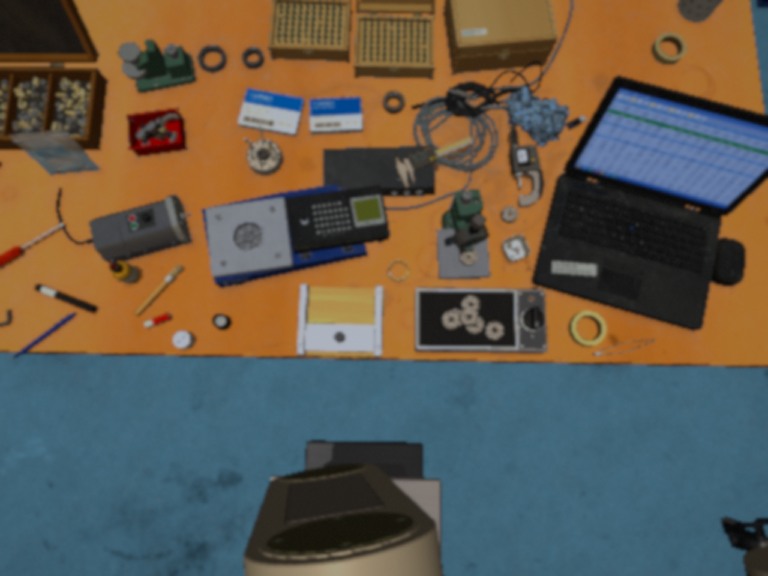

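View pics/side0.png

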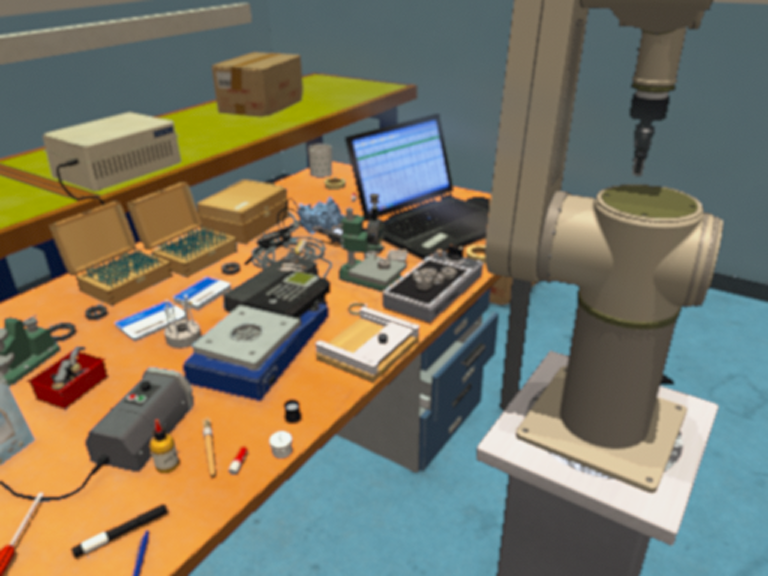

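The top view shows the case at about (340,320), with its cover at the front and its knob at (340,337). The demag is at (480,320) with a heap of discs around (470,317), the selector is at (532,318), and the stand is at (465,240). The side view agrees with this.

Run:
```python
from h import *
T=snapshot("top");S=snapshot("side")
a=cv2.resize(T["image"][185:240,190:370],None,fx=4.4,fy=4.4,interpolation=3)
b=cv2.resize(S["image"][155:260,205:335],None,fx=3.2,fy=3.2,interpolation=3)
W=800;c=np.zeros((a.shape[0]+b.shape[0],W,3),np.uint8);c[:a.shape[0],:a.shape[1]]=a;c[a.shape[0]:,:b.shape[1]]=b
cv2.imwrite("pics/z1.png",c[:,:,::-1])
# yaw from masks
for n in("demag","case"):
    m=trace(T,n)[0]["pixels"].astype(np.uint8); print(n,m.sum(),cv2.minAreaRect(cv2.findNonZero(m)))
for d in trace(T,"disc1_centre")[:8]:
    v,u=np.nonzero(d["pixels"]);print(d["conf"],len(u),u.mean(),v.mean(),px2w(T,u.mean(),v.mean(),53).round())
for d in trace(S,"disc1_centre")[:8]:
    v,u=np.nonzero(d["pixels"]);print(d["conf"],len(u),u.mean(),v.mean(),px2w(S,u.mean(),v.mean(),48).round())
for d in trace(T,"tray_centre")[:2]+trace(T,"cover_knob")[:2]+trace(T,"selector_grip")[:2]+trace(T,"comparator_stand")[:2]:
    v,u=np.nonzero(d["pixels"]);print(d["conf"],len(u),u.mean(),v.mean(),px2w(T,u.mean(),v.mean(),45).round())
```

```text
Traceback (most recent call last):
IndexError: list index out of range
```

View pics/z1.png

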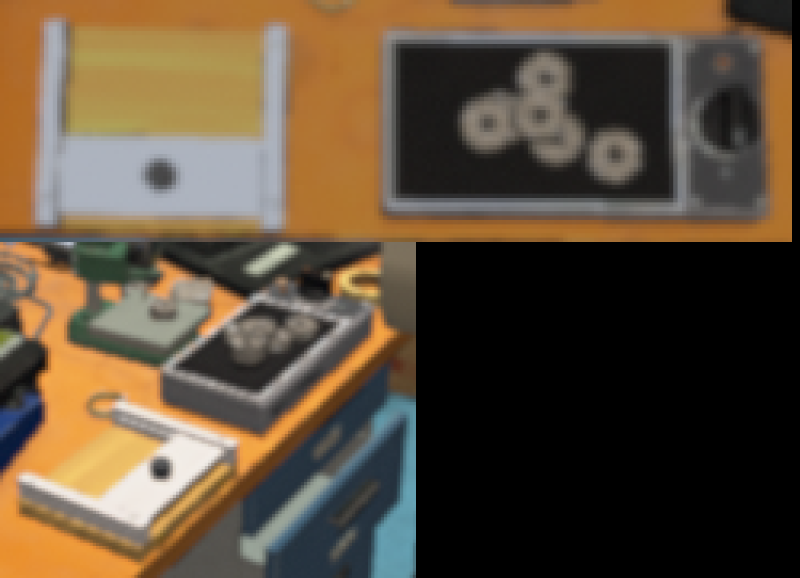

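The crop shows the five discs I can see: A (545,77), B (490,122), C on top (540,115), D (557,138) partly under C, and E (615,155). The tray's inner edge runs from about (395,42) to (675,202), and the cover knob is at (160,175).

Run:
```python
from h import *
T=snapshot("top")
for n,(u,v),z in [("A",(545,77),53),("B",(490,122),53),("C",(540,115),66),("D",(557,138),53),("E",(615,155),53),("tray tl",(388,37),45),("tr",(681,37),45),("bl",(388,208),45),("br",(681,206),45),("sel",(731,120),64),
 ("knob",(160,175),51),("railLT",(53,20),38),("railLB",(46,226),38),("railRT",(277,25),38),("railRB",(276,230),38)]:
    print(n,px2w(T,190+u/4.4-.5,185+v/4.4-.5,z).round(1))
im=T["image"]
for n in("demag","case","tray_centre","disc1_centre","cover_knob","comparator_stand"):
    for d in trace(T,n)[:7]:
        m=d["pixels"].astype(np.uint8); print(n,round(d["conf"],2),m.sum(),cv2.minAreaRect(cv2.findNonZero(m)))
```

```text
A [ 477.8 -208.7   53. ]
B [ 447.7 -172.9   53. ]
C [ 450.8 -203.    66. ]
D [ 438.1 -215.8   53. ]
E [ 427.8 -252.8   53. ]
tray tl [ 503.9 -107.6   45. ]
tr [ 507.5 -299.5   45. ]
bl [ 392.1 -108.1   45. ]
br [ 396.7 -296.1   45. ]
sel [ 450.1 -324.9   64. ]
knob [409.9  38.1  51. ]
railLT [512.7 113.   38. ]
railLB [377.3 111.2  38. ]
railRT [512.1 -34.8  38. ]
railRB [377.3 -36.6  38. ]
demag 0.86 3199 ((320.0, 213.5), (43.0, 88.0), 90.0)
case 0.62 1740 ((226.3792724609375, 213.0889129638672), (56.427825927734375, 47.45724868774414), 1.5074357986450195)
case 0.38 103 ((328.5, 220.0), (10.60660171508789, 10.60660171508789), 45.0)
tray_centre 0.72 3225 ((320.0, 213.5), (43.0, 88.0), 90.0)
disc1_centre 0.55 92 ((300.0, 212.5), (9.0, 10.0), 90.0)
disc1_centre 0.41 74 ((316.6081237792969, 217.35134887695312), (7.091105937957764, 12.206002235412598), 54.46232223510742)
cover_knob 0.69 858 ((225.92893981933594, 224.55648803710938), (48.010276794433594, 18.134632110595703), 1.3322198390960693)
```

```bash
cat >> h.py <<'E'
def need(x,y,z,yaw=None):
    s=sense();p=np.array(s["tool_pos"]);w=s["tcp_rot"][2]
    yaw=w if yaw is None else yaw
    d=np.array([x,y,z])-p;c,n=np.cos(np.radians(yaw)),np.sin(np.radians(yaw))
    print("at",p.round(1),np.round(s["tcp_rot"],1),"gap",round(s["finger_gap"],1),"| turn z rad",round(-np.radians(yaw-w),3),"| then tool cm",np.round([c*d[0]+n*d[1],n*d[0]-c*d[1],-d[2]],0 or 2)/10)
E
python3 -m handwheel '[[0,0,0,0,0,0,-0.12],[0,0,0,0,0,0,-0.12],[0,0,0,0,0,0,-0.12],[0,0,0,0,0,0,-0.12],[0,0,0,0,0,0,-0.12],[0,0,0,0,0,0,-0.12],[0,0,0,0,0,0,-0.12],[0,0,0,0,0,0,-0.12],[0,0,0,0,0,0,-0.12],[0,0,0,0,0,0,-0.12],[0,0,0,0,0,0,-0.12],[0,0,0,0,0,0,-0.03]]' 40
python3 -c "
from h import *
need(430,-330,247,91);need(410,38,120,91)"
```

```text
time: 2.9
tool_pos: [139.6, -583.5, 248.3]
tcp_rot: [-180.0, -0.0, 91.2]
ft_force: [0.2, 0.2, 0.1]
finger_gap: 42.6
grip_force: 0.0
at [ 139.6 -583.5  248.3] [-180.    -0.    91.2] gap 42.6 | turn z rad 0.004 | then tool cm [24.843 29.477  0.129]
at [ 139.6 -583.5  248.3] [-180.    -0.    91.2] gap 42.6 | turn z rad 0.004 | then tool cm [61.672 28.12  12.829]
```

```bash
python3 -m handwheel '[[0,2.5,2.95,0,0,0,0],[0,2.5,2.95,0,0,0,0],[0,2.5,2.95,0,0,0,0],[0,2.5,2.95,0,0,0,0],[0,2.5,2.95,0,0,0,0],[0,2.5,2.95,0,0,0,0],[0,2.5,2.95,0,0,0,0],[0,2.5,2.95,0,0,0,0],[0,2.5,2.95,0,0,0,0],[0,2.5,2.95,0,0,0,0],[0,0,0,0,0,0,0]]' >/dev/null
python3 -m handwheel '[[0,3.35,-0.12,0,0,0,0],[0,3.35,-0.12,0,0,0,0],[0,3.35,-0.12,0,0,0,0],[0,3.35,-0.12,1,0,0,0],[0,3.35,-0.12,1,0,0,0],[0,3.35,-0.12,1,0,0,0],[0,3.35,-0.12,1,0,0,0],[0,3.35,-0.12,1,0,0,0],[0,3.35,-0.12,1,0,0,0],[0,3.35,-0.12,2,0,0,0],[0,3.35,-0.12,2,0,0,0],[0,0,0,0,0,0,0]]'
python3 - <<'E'
from h import *
need(410,38,54,91)
S=snapshot("side");save(S,"s1.png",(230,130,390,270),4)
print([(round(d["conf"],2),np.round(d["location"]).tolist()) for d in place_of(S,"cover_knob")])
E
```

```text
time: 4.82
tool_pos: [409.7, 43.6, 144.4]
tcp_rot: [-179.7, -0.1, 91.0]
ft_force: [-1.1, -0.2, 0.1]
finger_gap: 42.8
grip_force: 0.0
at [409.7  43.6 144.4] [-1.797e+02 -1.000e-01  9.100e+01] gap 42.8 | turn z rad 0.001 | then tool cm [-0.557  0.021  9.041]
[(0.57, [412.0, 34.0, 43.0])]
```

View pics/s1.png

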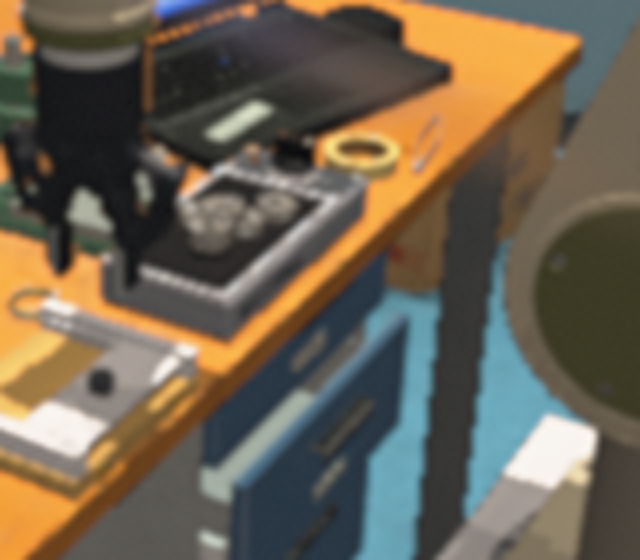

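The gripper is above the case with the fingers straddling the knob line, and the knob is at (100,382). I'll descend, grip it, and slide the cover back 71 mm or more.

```bash
python3 -m handwheel '[[0,-0.3,0.05,2,0,0,0],[0,-0.3,0.05,2,0,0,0],[0,0,0,2,0,0,0],[0,0,0,2,0,0,0],[0,0,0,1,0,0,0],[0,0,0,0,0,0,0],[-0.6,0,0,0,0,0,0],[-0.6,0,0,0,0,0,0],[-0.6,0,0,0,0,0,0],[-0.6,0,0,0,0,0,0],[-0.6,0,0,0,0,0,0]]' 25
```

```text
time: 5.83
tool_pos: [415.2, 32.6, 59.8]
tcp_rot: [179.8, 0.0, 90.8]
ft_force: [-1.0, -2.2, 6.8]
finger_gap: 17.9
grip_force: 25.0
```

```bash
python3 -m handwheel '[[-0.6,0,0,0,0,0,0],[-0.6,0,0,0,0,0,0]]'
python3 - <<'E'
from h import *
S=snapshot("side");save(S,"s2.png",(215,150,315,260),5)
E
```

```text
time: 6.0
tool_pos: [415.2, 32.6, 59.8]
tcp_rot: [179.8, 0.0, 90.8]
ft_force: [-1.3, -2.4, 6.4]
finger_gap: 17.6
grip_force: 25.0
```

View pics/s2.png

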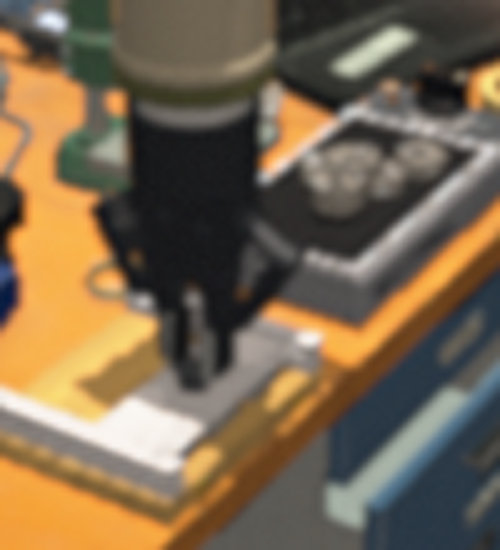

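```bash
python3 -m handwheel '[[-0.8,0,0,0,0,0,0],[-0.8,0,0,0,0,0,0],[-0.8,0,1,0,0,0,0],[-0.8,0,1,0,0,0,0],[-0.8,0,1,0,0,0,0],[-0.8,0,1,0,0,0,0],[-0.8,0,1,0,0,0,0],[-0.8,0,1,0,0,0,0],[-0.8,0,0.8,0,0,0,0],[-0.8,0,0,0,0,0,0],[-0.8,0,0,0,0,0,0]]'
python3 - <<'E'
from h import *
T=snapshot("top")
print([(round(d["conf"],2),np.round(d["location"]).tolist()) for n in("cover_knob","master_centre","block_a_centre") for d in place_of(T,n)])
save(T,"t2.png",(190,185,370,240),4.4)
E
```

```text
time: 6.97
tool_pos: [482.8, 33.9, 59.8]
tcp_rot: [179.9, 0.0, 90.8]
ft_force: [-2.8, -0.1, 9.9]
finger_gap: 17.3
grip_force: 25.6
[(0.69, [481.0, 39.0, 43.0]), (0.47, [409.0, 81.0, 19.0]), (0.36, [412.0, 32.0, 18.0])]
```

View pics/t2.png

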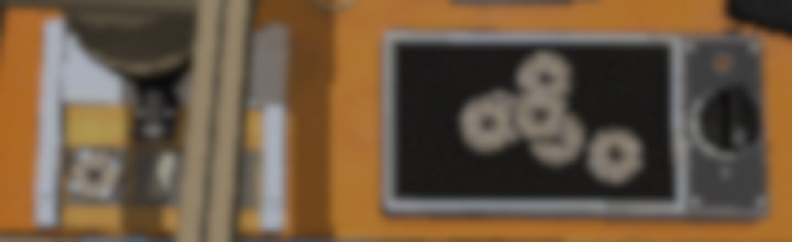

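Cover is at the rear. The master shows in the left pocket at (95,173) and a gauge block in the middle one at (160,170). The third pocket is hidden behind the arm.

```bash
python3 -m handwheel '[[0,0,0,0,0,0,0],[0,0,0,0,0,0,0],[0,0,0,0,0,0,0],[0,0,0,-2,0,0,0],[0,0,0,-2,0,0,0],[0,1.5,-2.4,-2,0,0,0],[0,1.5,-2.4,0,0,0,0],[0,1.5,-2.4,0,0,0,0],[0,0,0,0,0,0,0],[0,0,0,0,0,0,0],[0,0,0,0,0,0,0]]' >/dev/null
python3 - <<'E'
from h import *
T=snapshot("top")
print(px2w(T,190+95/4.4-.5,185+173/4.4-.5,26))
P=[(round(d["conf"],2),d["location"]) for d in place_of(T,"master_centre")];print(P)
for d in trace(T,"master_centre")[:2]:
    v,u=np.nonzero(d["pixels"]);print(d["conf"],len(u),px2w(T,u.mean(),v.mean(),26).round(1))
print([(round(d["conf"],2),np.round(d["location"]).tolist()) for d in place_of(T,"cover_knob")])
need(410,81,40,91)
save(T,"t3.png",(190,185,370,240),4.4)
E
```

```text
[413.41011767  82.57792639  26.        ]
[]
[(0.69, [482.0, 40.0, 46.0])]
at [409.8  77.4 118.3] [-180.     0.    90.8] gap 42.6 | turn z rad -0.004 | then tool cm [0.36  0.031 7.831]
```

```bash
python3 -m handwheel '[[0,0.35,0.15,2,0,0,0],[0,0,0,2,0,0,0],[0,0,0,2,0,0,0],[0,0,0,1,0,0,0],[0,0,0,0.9,0,0,0],[0,0,0,0,0,0,0],[0,0,0,0,0,0,0],[0,0,0,0,0,0,0]]'; python3 -m handwheel '[[-0.4,0,0,0,0,0,0],[-0.4,0,0,0,0,0,0],[-0.4,0,0,0,0,0,0],[-0.4,0,0,0,0,0,0],[-0.4,0,0,0,0,0,0]]' 40; python3 -m handwheel '[[-0.4,0,0,-1,0,0,0],[-0.4,0,0,-2,0,0,0],[-0.4,0,0,-2,0,0,0],[-0.4,0,0,-2,0,0,0],[-0.4,0,0,-2,0,0,0],[-0.4,0,0,0,0,0,0],[-0.4,0,0,0,0,0,0]]'
```

```text
time: 8.95
tool_pos: [411.5, 81.3, 40.3]
tcp_rot: [179.9, -0.0, 90.8]
ft_force: [-0.3, 0.7, 0.3]
finger_gap: 42.9
grip_force: 0.0
time: 9.37
tool_pos: [411.7, 81.4, 40.8]
tcp_rot: [179.9, -0.0, 90.8]
ft_force: [-2.6, 0.1, 5.6]
finger_gap: 28.2
grip_force: 39.0
time: 9.95
tool_pos: [412.0, 81.5, 131.5]
tcp_rot: [179.8, -0.0, 90.8]
ft_force: [-0.0, 0.6, -1.4]
finger_gap: 27.5
grip_force: 39.5
```

Run:
```python
from h import *
T=snapshot("top");S=snapshot("side")
a=cv2.resize(T["image"][185:240,190:370],None,fx=4.4,fy=4.4,interpolation=3)
b=cv2.resize(S["image"][130:250,205:325],None,fx=2.8,fy=2.8,interpolation=3)
c=np.zeros((a.shape[0]+b.shape[0],800,3),np.uint8);c[:a.shape[0],:a.shape[1]]=a;c[a.shape[0]:,:b.shape[1]]=b
cv2.imwrite("pics/z3.png",c[:,:,::-1])
print([(round(d["conf"],2),np.round(d["location"]).tolist()) for p in(T,S) for d in place_of(p,"master_centre")])
```

```text
[(0.64, [413.0, 75.0, 108.0])]
```

View pics/z3.png

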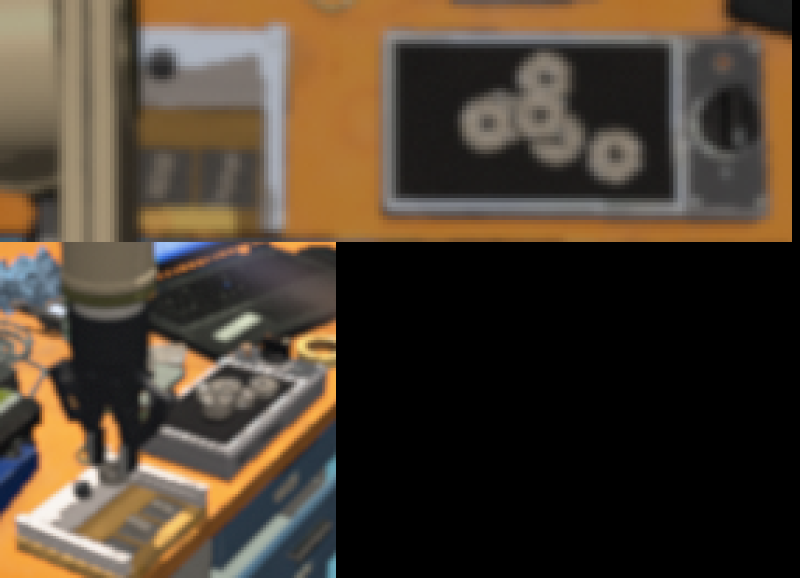

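The master is held between the fingers in the side view at (110,465), and the right and middle pockets each hold a gauge block. Next I'll take it to the tray slot at (24,75).

```bash
python3 -m handwheel '[[-0.4,-2,0,0,0,0,0.112],[-0.4,-2,0,0,0,0,0.112],[-0.4,-2,0,0,0,0,0.112],[-0.4,-2,0,0,0,0,0.112],[-0.4,-2,0,0,0,0,0.112],[-0.4,-2,0,0,0,0,0.112],[-0.4,-2,0,0,0,0,0.112],[-0.4,0,0,0,0,0,0],[-0.4,0,0,0,0,0,0],[-0.4,0,0,0,0,0,0]]'
python3 -c "
from h import *
need(472.5,-127.5,69,46)"
```

```text
time: 10.98
tool_pos: [367.3, -47.9, 128.8]
tcp_rot: [-180.0, 0.0, 46.0]
ft_force: [0.8, 0.3, -0.3]
finger_gap: 27.6
grip_force: 39.5
at [367.3 -47.9 128.8] [-180.    0.   46.] gap 27.6 | turn z rad -0.001 | then tool cm [ 1.583 13.099  5.978]
```

```bash
python3 -m handwheel '[[-0.4,0.4,3.27,0,0,0,0],[-0.4,0.4,3.27,0,0,0,0],[-0.4,0.4,3.27,0,0,0,0],[-0.4,0.4,3.27,0,0,0,0],[-0.4,0,0,2,0,0,0],[-0.4,0,0,2,0,0,0],[-0.4,0,0,0,0,0,0],[-0.4,0,0,0,0,0,0],[-0.4,0,0,0,0,0,0]]'
python3 - <<'E'
from h import *
need(472.5,-127.5,69,46)
S=snapshot("side")
print([(round(d["conf"],2),np.round(d["location"]).tolist()) for d in place_of(S,"master_centre")])
save(S,"s4.png",(240,120,360,220),5)
E
```

```text
time: 11.73
tool_pos: [472.8, -127.1, 89.8]
tcp_rot: [-180.0, -0.0, 46.0]
ft_force: [-0.1, -0.7, -0.6]
finger_gap: 27.4
grip_force: 39.7
at [ 472.8 -127.1   89.8] [-180.   -0.   46.] gap 27.4 | turn z rad -0.0 | then tool cm [-0.045  0.007  2.076]
[(0.49, [473.0, -133.0, 66.0])]
```

View pics/s4.png

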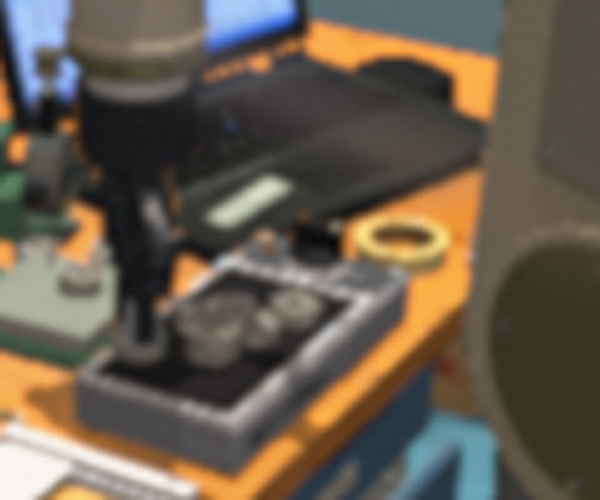

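The master hangs level from its lugs at (143,345) in the side view, above the left end of the tray. Lowering it now.

```bash
python3 -m handwheel '[[-0.4,0,0,1,0,0,0],[-0.4,0,0,0.6,0,0,0],[-0.4,0,0,0.3,0,0,0],[-0.4,0,0,0.1,0,0,0],[-0.4,0,0,0,0,0,0],[-0.4,0,0,0,0,0,0]]'; python3 -m handwheel '[[-0.4,0,0,0.1,0,0,0],[-0.4,0,0,0.1,0,0,0],[-0.4,0,0,0,0,0,0],[-0.4,0,0,0,0,0,0]]'
```

```text
time: 12.33
tool_pos: [472.3, -127.8, 69.2]
tcp_rot: [-180.0, 0.0, 45.9]
ft_force: [0.2, -1.4, -0.5]
finger_gap: 27.6
grip_force: 39.5
time: 12.67
tool_pos: [472.7, -127.9, 67.5]
tcp_rot: [180.0, -0.0, 45.9]
ft_force: [0.0, -0.9, -0.7]
finger_gap: 27.8
grip_force: 39.7
```

```bash
python3 -m handwheel '[[-0.4,0,0,0.1,0,0,0],[-0.4,0,0,0,0,0,0],[-0.15,0,0,0,0,0,0],[-0.15,0,0,0,0,0,0],[-0.15,0,0,0,0,0,0],[-0.1,0,0,-1,0,0,0],[-0.1,0,0,-2,0,0,0],[0,0,0,-2,0,0,0],[0,0,0,-3,0,0,0],[0,0,0,0,0,0,0],[0,0,0,0,0,0,0]]'
python3 - <<'E'
from h import *
T=snapshot("top");S=snapshot("side")
a=cv2.resize(T["image"][188:238,270:350],None,fx=7,fy=7,interpolation=3)
b=cv2.resize(S["image"][155:225,255:335],None,fx=3.3,fy=3.3,interpolation=3)
c=np.zeros((350+b.shape[0],560,3),np.uint8);c[:350,:560]=a;c[350:,:b.shape[1]]=b
cv2.imwrite("pics/z5.png",c[:,:,::-1])
E
```

```text
time: 13.58
tool_pos: [474.2, -128.4, 149.3]
tcp_rot: [179.7, -0.1, 45.9]
ft_force: [0.8, 0.4, 0.1]
finger_gap: 42.4
grip_force: 0.0
```

View pics/z5.png

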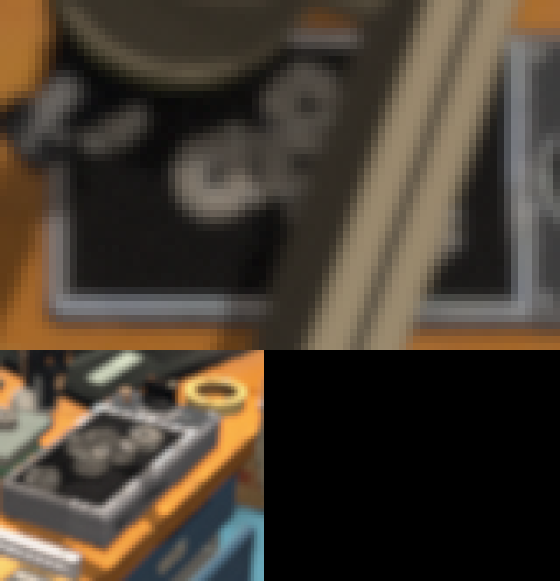

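The master lies flat at the left end of the tray: (42,475) in the side inset and (110,130) in the top view. The top disc C is next, so I'll check its height by projecting it into the side view.

```bash
python3 -m handwheel '[[0,0,1,0,0,0,-0.12],[0,0,1,0,0,0,-0.12],[0,0,1,0,0,0,-0.12],[0,0,0,0,0,0,-0.12],[0,0,0,0,0,0,-0.12],[0,0,0,0,0,0,-0.12],[0,0,0,0,0,0,-0.12],[0,0,0,0,0,0,-0.12],[0,0,0,0,0,0,-0.12],[0,0,0,0,0,0,-0.12],[0,0,0,0,0,0,-0.12],[0,0,0,0,0,0,-0.12]]' >/dev/null
python3 -m handwheel '[[0,0,0,0,0,0,-0.12],[0,0,0,0,0,0,0],[0,0,0,0,0,0,0]]' > /dev/null
python3 - <<'E'
from h import *
S=snapshot("side")
print("proj C",w2px(S,[451,-203,66]), "D",w2px(S,[438,-216,53]),"E",w2px(S,[428,-253,53]),"B",w2px(S,[448,-173,53]),"A",w2px(S,[478,-209,53]))
print([(round(d["conf"],2),np.round(d["location"]).tolist()) for d in place_of(S,"disc1_centre")])
need(451,-203,75,136)
g=S["image"][155:205,265:315].astype(int).sum(2)//3
save(S,"z6.png",(255,145,335,205),7)
E
```

```text
proj C [283.88866413 180.76995294] D [289.2071471  183.67596009] E [297.28676759 179.99214444] B [279.93299456 188.23159704] A [277.67394969 181.46751504]
[(0.72, [450.0, -203.0, 58.0]), (0.54, [439.0, -221.0, 44.0])]
at [ 495.8 -145.6  145.6] [-1.80e+02 -1.00e-01  1.35e+02] gap 42.5 | turn z rad -0.017 | then tool cm [-0.763 -7.237  7.057]
```

View pics/z6.png

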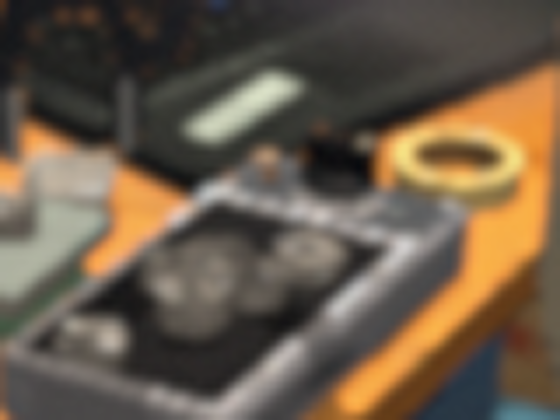

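C's top at (205,250) matches its projection at z = 66, so I'll grip there.

```bash
python3 -m handwheel '[[0,-0.38,-3.6,1,0,0,0],[0,-0.38,-3.64,1,0,0,0],[0,0,0,1.5,0,0,0],[0,0,0,1.5,0,0,0],[0,0,0,1.1,0,0,0],[0,0,0,1,0,0,0],[0,0,0,0,0,0,0],[0,0,0,0,0,0,0],[0,0,0,0,0,0,0]]'; python3 -m handwheel '[[-0.35,0,0,0,0,0,0],[-0.35,0,0,0,0,0,0],[-0.35,0,0,0,0,0,0],[-0.35,0,0,0,0,0,0]]' 40;  python3 -m handwheel '[[-0.35,0,0,-1,0,0,0],[-0.35,0,0,-2,0,0,0],[-0.35,0,0,-2,0,0,0],[-0.35,0,0,0,0,0,0],[-0.35,0,0,0,0,0,0]]'
python3 -c "
from h import *
need(424.6,-128.5,66,136)"
```

```text
time: 15.78
tool_pos: [451.2, -202.4, 75.8]
tcp_rot: [180.0, 0.0, 135.3]
ft_force: [-0.2, -0.9, 0.1]
finger_gap: 42.6
grip_force: 0.0
time: 16.12
tool_pos: [451.4, -202.8, 76.4]
tcp_rot: [180.0, 0.1, 135.3]
ft_force: [-0.7, 1.3, 6.3]
finger_gap: 30.2
grip_force: 39.5
time: 16.53
tool_pos: [451.8, -203.2, 127.1]
tcp_rot: [180.0, 0.2, 135.3]
ft_force: [0.2, 0.8, -1.5]
finger_gap: 30.2
grip_force: 39.6
at [ 451.8 -203.2  127.1] [180.    0.2 135.3] gap 30.2 | turn z rad -0.013 | then tool cm [7.145 3.488 6.105]
```

```bash
python3 -m handwheel '[[-0.35,2.4,1.15,0,0,0,0],[-0.35,2.4,1.15,0,0,0,0],[-0.35,2.35,1.19,1,0,0,0],[-0.35,0,0,2,0,0,0],[-0.35,0,0,2,0,0,0],[-0.35,0,0,0.8,0,0,0],[-0.35,0,0,0.2,0,0,0],[-0.35,0,0,0,0,0,0],[-0.35,0,0,0,0,0,0]]'; python3 -m handwheel '[[-0.35,0,0,0.1,0,0,0],[-0.35,0,0,0.1,0,0,0],[-0.35,0,0,0,0,0,0],[-0.35,0,0,0,0,0,0]]'
```

```text
time: 17.28
tool_pos: [424.0, -127.6, 65.1]
tcp_rot: [-180.0, -0.1, 135.2]
ft_force: [-2.4, 0.5, 3.8]
finger_gap: 30.2
grip_force: 44.1
time: 17.62
tool_pos: [424.7, -127.9, 63.9]
tcp_rot: [-180.0, 0.0, 135.2]
ft_force: [-1.2, -0.5, 7.5]
finger_gap: 30.0
grip_force: 44.2
```

```bash
python3 -m handwheel '[[-0.06,0,0,0,0,0,0],[-0.06,0,0,0,0,0,0],[-0.06,0,0,0,0,0,0],[-0.06,0,0,-1.5,0,0,0],[-0.06,0,0,-3,0,0,0],[0,1.3,1.3,-3,0,0,0],[0,2.8,2.8,0,0,0,0],[0,2.8,2.8,0,0,0,0],[0,2.8,2.8,0,0,0,0],[0,2.8,2.8,0,0,0,0],[0,0,0,0,0,0,0],[0,0,0,0,0,0,0]]'
python3 - <<'E'
from h import *
T=snapshot("top");S=snapshot("side")
a=cv2.resize(T["image"][188:238,270:370],None,fx=7,fy=7,interpolation=3)
b=cv2.resize(S["image"][155:215,255:335],None,fx=3.9,fy=3.9,interpolation=3)
c=np.zeros((350+b.shape[0],700,3),np.uint8);c[:350,:700]=a;c[350:,:b.shape[1]]=b
cv2.imwrite("pics/z7.png",c[:,:,::-1])
for p in(T,S): print([(round(d["conf"],2),np.round(d["location"]).tolist()) for d in place_of(p,"disc1_centre")])
E
```

```text
time: 18.62
tool_pos: [423.1, 51.4, 137.9]
tcp_rot: [-180.0, -0.0, 135.6]
ft_force: [0.6, -0.2, -0.5]
finger_gap: 43.2
grip_force: 0.0
[(0.43, [439.0, -217.0, 46.0])]
[(0.71, [450.0, -231.0, -3.0]), (0.61, [439.0, -221.0, 44.0])]
```

View pics/z7.png

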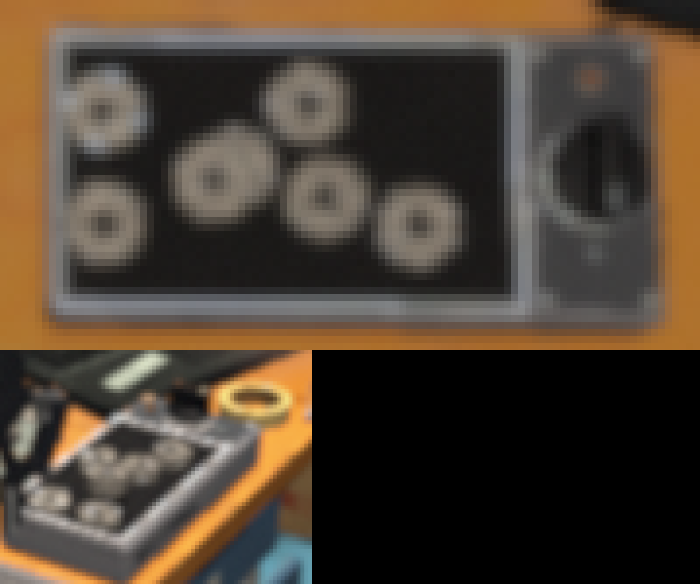

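Side and top views agree. The master is at (103,110) and C at (103,222). A is at (306,103), D at (325,197), E at (418,222), and B at (213,178) lies on a sixth disc F at about (238,160). I'll measure these with Hough circles.

```bash
cat >> h.py <<'E'
def tray(p,X):
    y=np.radians(1.1);d=np.array(X[:2])-[450,-203];return np.array([np.cos(y)*d[0]+np.sin(y)*d[1],-np.sin(y)*d[0]+np.cos(y)*d[1]])
def tw(x,y):
    a=np.radians(1.1);return np.round([450+x*np.cos(a)-y*np.sin(a),-203+x*np.sin(a)+y*np.cos(a)],1)
def circles(p,z=53,th=22):
    f=8;g=cv2.cvtColor(p["image"][188:238,270:350],cv2.COLOR_RGB2GRAY);g=cv2.resize(g,None,fx=f,fy=f,interpolation=3)
    c=cv2.HoughCircles(g,cv2.HOUGH_GRADIENT,1,12*2,param1=60,param2=th,minRadius=40,maxRadius=58)
    out=[]
    for u,v,r in ([] if c is None else c[0]):
        X=px2w(p,270+(u+.5)/f-.5,188+(v+.5)/f-.5,z);out.append(X)
        print("world",X[:2].round(1),"tray",tray(p,X).round(1),"r",r)
    return out
E
python3 - <<'E'
from h import *
T=snapshot("top");circles(T)
for n,u,v,z in(("M",103,110,52),("C",103,222,53),("A",306,103,53),("D",325,197,53),("E",418,222,53),("B",213,178,66),("F",238,160,53),("il",65,170,40),("ir",507,170,40),("it",290,47,40),("ib",290,297,40)):
    X=px2w(T,270+u/7-.5,188+v/7-.5,z);print(n,X[:2].round(1),tray(T,X).round(1))
need(0,0,0)
E
```

```text
world [ 439.2 -216.6] tray [-11.1 -13.4] r 48.5
world [ 428.8 -253.1] tray [-22.1 -49.7] r 48.5
world [ 445.8 -170.4] tray [-3.6 32.7] r 53.0
world [ 477.1 -209.8] tray [26.9 -7.3] r 46.3
world [ 426.5 -126.3] tray [-22.   77.2] r 48.5
M [ 472.9 -125.8] [24.4 76.7]
C [ 427.  -125.8] [-21.5  77.6]
A [ 477.1 -208.2] [27.  -5.8]
D [ 438.7 -215.4] [-11.5 -12.1]
E [ 429.3 -252.7] [-21.7 -49.3]
B [ 443.7 -168.5] [-5.7 34.6]
F [ 453.2 -180.4] [ 3.6 22.6]
il [ 449.8 -111.3] [ 1.6 91.7]
ir [ 453.1 -292.4] [  1.4 -89.4]
it [ 502.9 -204.1] [52.9 -2.1]
ib [ 399.5 -202.8] [-50.5   1.2]
at [423.6  48.  138.1] [-180.    -0.   135.1] gap 42.6 | turn z rad -0.0 | then tool cm [ 26.64  -33.287  13.81 ]
```

```bash
sed -i 's/\[450,-203\];return/[451,-202];return/; s/-203+x/-204+x/' h.py; python3 -m handwheel '[[0,-2.8,-2.8,0,0,0,0],[0,-2.8,-2.8,0,0,0,0],[0,-2.8,-2.8,0,0,0,0],[0,-2.8,-2.8,0,0,0,0],[0,-2.8,-2.8,0,0,0,0],[0,-1,-1,0,0,0,0],[0,0,0,0,0,0,0],[0,0,0,0,0,0,0],[0,0,0,0,0,0,0]]'>/dev/null;python3 -c "
from h import *
need(442.7,-170.5,76,136);print(tw(25,-67),tw(-2,35),tw(-24,-6))"
```

```text
at [ 424.1 -162.9  138. ] [ 1.800e+02 -1.000e-01  1.352e+02] gap 42.9 | turn z rad -0.015 | then tool cm [-1.865  0.741  6.203]
[ 476.3 -270.5] [ 447.3 -169. ] [ 426.1 -210.5]
```

```bash
python3 -m handwheel '[[0,-0.95,0.35,1,0,0,-0.015],[0,-0.95,0.4,1,0,0,0],[0,0,0,1.5,0,0,0],[0,0,0,1.5,0,0,0],[0,0,0,1.2,0,0,0],[0,0,0,0,0,0,0],[0,0,0,0,0,0,0],[0,0,0,0,0,0,0]]'; python3 -m handwheel '[[-0.35,0,0,0,0,0,0],[-0.35,0,0,0,0,0,0],[-0.35,0,0,0,0,0,0],[-0.35,0,0,0,0,0,0]]' 40;  python3 -m handwheel '[[-0.35,0,0,-1,0,0,0],[-0.35,0,0,-2,0,0,0],[-0.35,0,0,-2,0,0,0],[-0.35,0,0,0,0,0,0],[-0.35,0,0,0,0,0,0]]'
python3 -c "
from h import *
need(476.3,-270.5,64.5,136)"
```

```text
time: 20.28
tool_pos: [443.9, -170.2, 77.1]
tcp_rot: [180.0, 0.0, 136.2]
ft_force: [0.5, -0.4, 0.1]
finger_gap: 42.8
grip_force: 0.0
time: 20.62
tool_pos: [444.4, -170.8, 77.8]
tcp_rot: [179.9, 0.1, 136.1]
ft_force: [-0.6, 3.3, 6.8]
finger_gap: 29.6
grip_force: 39.4
time: 21.03
tool_pos: [444.7, -171.5, 128.4]
tcp_rot: [179.9, 0.2, 136.1]
ft_force: [0.4, 0.5, -0.6]
finger_gap: 29.4
grip_force: 39.6
at [ 444.7 -171.5  128.4] [179.9   0.2 136.1] gap 29.4 | turn z rad 0.002 | then tool cm [-9.154 -4.928  6.387]
```

```bash
python3 -m handwheel '[[-0.35,-2.3,-1.23,0,0,0,0],[-0.35,-2.3,-1.23,0,0,0,0],[-0.35,-2.3,-1.23,0,0,0,0],[-0.35,-2.3,-1.23,1,0,0,0],[-0.35,0,0,2,0,0,0],[-0.35,0,0,2,0,0,0],[-0.35,0,0,0.8,0,0,0],[-0.35,0,0,0.2,0,0,0],[-0.35,0,0,0,0,0,0],[-0.35,0,0,0,0,0,0]]'; python3 -m handwheel '[[-0.35,0,0,0.1,0,0,0],[-0.35,0,0,0.1,0,0,0],[-0.35,0,0,0,0,0,0],[-0.35,0,0,0,0,0,0]]'
```

```text
time: 21.87
tool_pos: [475.4, -269.6, 66.0]
tcp_rot: [-180.0, -0.0, 136.1]
ft_force: [1.1, -0.5, -1.3]
finger_gap: 30.1
grip_force: 44.1
time: 22.2
tool_pos: [475.7, -269.9, 64.5]
tcp_rot: [180.0, 0.0, 136.1]
ft_force: [0.0, 0.4, -0.2]
finger_gap: 29.5
grip_force: 44.1
```

```bash
python3 -m handwheel '[[-0.35,0,0,0.1,0,0,0],[-0.35,0,0,0,0,0,0],[-0.06,0,0,0,0,0,0],[-0.06,0,0,0,0,0,0],[-0.06,0,0,0,0,0,0],[-0.06,0,0,-1.5,0,0,0],[-0.06,0,0,-3,0,0,0.115],[0,0,0,-3,0,0,0.115],[0,0,0,0,0,0,0.115],[0,0,0,0,0,0,0.115],[0,0,0,0,0,0,0.115]]'; python3 -m handwheel '[[0,3.2,0.2,0,0,0,0],[0,3.2,0.2,0,0,0,0],[0,3.2,0.2,0,0,0,0],[0,3.2,0.2,0,0,0,0],[0,3.2,0.2,0,0,0,0],[0,3.2,0.2,0,0,0,0],[0,3.2,0.2,0,0,0,0],[0,3.2,0.2,0,0,0,0],[0,3.2,0.2,0,0,0,0],[0,3,0.2,0,0,0,0],[0,0,0,0,0,0,0]]'>/dev/null
python3 - <<'E'
from h import *
T=snapshot("top");circles(T)
need(447.3,-169,76,103)
cv2.imwrite("pics/z8.png",T["image"][:,:,::-1])
E
```

```text
time: 23.12
tool_pos: [476.2, -270.3, 139.3]
tcp_rot: [179.9, 0.1, 102.9]
ft_force: [0.2, 1.3, -0.6]
finger_gap: 42.8
grip_force: 0.0
world [ 439.5 -216.6] tray [-11.8 -14.4] r 48.5
world [ 477.8 -268.5] tray [ 25.5 -67. ] r 48.5
world [ 449.9 -177.2] tray [-0.7 24.8] r 48.5
world [ 428.8 -253.1] tray [-23.2 -50.7] r 48.5
world [ 426.2 -126.3] tray [-23.4  76.2] r 48.5
world [ 478.1 -207.3] tray [27.  -5.8] r 44.1
at [422.2  46.3 138.3] [180.   -0.  103.4] gap 42.4 | turn z rad 0.007 | then tool cm [-21.548  -2.396   6.229]
```

```bash
python3 -m handwheel '[[0,-3.2,-0.4,0,0,0,0],[0,-3.2,-0.4,0,0,0,0],[0,-3.2,-0.4,0,0,0,0],[0,-3.2,-0.4,0,0,0,0],[0,-3.2,-0.4,0,0,0,0],[0,-3.2,-0.4,0,0,0,0],[0,-3.2,0,0,0,0,0],[0,0,0,1,0,0,0],[0,0,0,1,0,0,0],[0,0,0,0,0,0,0],[0,0,0,0,0,0,0],[0,0,0,0,0,0,0]]'>/dev/null;python3 -c "
from h import *
need(449,-179,64,103)"
```

```text
at [ 450.  -178.5  118. ] [-180.    -0.   103.2] gap 42.8 | turn z rad 0.004 | then tool cm [-0.027 -0.108  5.405]
```

```bash
python3 -m handwheel '[[0,0,-0.1,2,0,0,0],[0,0,0,2,0,0,0],[0,0,0,1,0,0,0],[0,0,0,0.4,0,0,0],[0,0,0,0,0,0,0],[0,0,0,0,0,0,0],[0,0,0,0,0,0,0]]'; python3 -m handwheel '[[-0.35,0,0,0,0,0,0],[-0.35,0,0,0,0,0,0],[-0.35,0,0,0,0,0,0],[-0.35,0,0,0,0,0,0],[-0.35,0,0,-1,0,0,0],[-0.35,0,0,-1,0,0,0],[-0.35,0,0,0,0,0,0],[-0.35,0,0,0,0,0,0]]' 40
python3 -c "
from h import *
need(447.3,-169,65,103)"
```

```text
time: 25.67
tool_pos: [450.2, -179.9, 65.6]
tcp_rot: [179.9, 0.1, 103.2]
ft_force: [-0.7, -0.9, -0.0]
finger_gap: 42.9
grip_force: 0.0
time: 26.33
tool_pos: [450.3, -180.1, 85.8]
tcp_rot: [179.9, 0.1, 103.2]
ft_force: [-0.3, 0.6, -0.7]
finger_gap: 28.8
grip_force: 39.5
at [ 450.3 -180.1   85.8] [1.799e+02 1.000e-01 1.032e+02] gap 28.8 | turn z rad 0.003 | then tool cm [ 1.153 -0.047  2.077]
```

```bash
python3 -m handwheel '[[-0.35,0.6,0,0,0,0,0],[-0.35,0.55,0,0,0,0,0],[-0.35,0,0,1,0,0,0],[-0.35,0,0,0.6,0,0,0],[-0.35,0,0,0.3,0,0,0],[-0.35,0,0,0.1,0,0,0],[-0.35,0,0,0,0,0,0],[-0.35,0,0,0,0,0,0]]'; python3 -m handwheel '[[-0.06,0,0,0,0,0,0],[-0.06,0,0,0,0,0,0],[-0.06,0,0,0,0,0,0],[-0.06,0,0,-2,0,0,0],[0,0,0,-2,0,0,0.11],[0,0,0,0,0,0,0.11],[0,0,0,0,0,0,0.11],[0,0,0,0,0,0,0.11],[0,0,0,0,0,0,0.11],[0,0,0,0,0,0,0.11],[0,0,0,0,0,0,0.11],[0,0,0,0,0,0,0.11]]'>/dev/null;  python3 -m handwheel '[[0,0,0,0,0,0,0.11],[0,0,0,0,0,0,0],[0,0,0,0,0,0,0]]'
python3 -c "
from h import *
need(438.5,-218.6,65.5,46)"
```

```text
time: 27.0
tool_pos: [446.6, -168.0, 65.5]
tcp_rot: [-179.9, -0.1, 103.2]
ft_force: [-10.8, 7.3, 25.3]
finger_gap: 29.1
grip_force: 44.1
time: 28.25
tool_pos: [446.5, -168.3, 103.7]
tcp_rot: [-180.0, 0.0, 46.6]
ft_force: [-1.1, -0.9, -0.5]
finger_gap: 42.5
grip_force: 0.0
at [ 446.5 -168.3  103.7] [-180.     0.    46.6] gap 42.5 | turn z rad 0.011 | then tool cm [-4.171  2.921  3.82 ]
```

```bash
python3 -m handwheel '[[0,-2.1,1.45,0,0,0,0.01],[0,-2.07,1.47,0,0,0,0],[0,0,0,0,0,0,0],[0,0,0,1.8,0,0,0],[0,0,0,1.2,0,0,0],[0,0,0,0.7,0,0,0],[0,0,0,0,0,0,0],[0,0,0,0,0,0,0],[0,0,0,0,0,0,0]]'; python3 -m handwheel '[[-0.35,0,0,0,0,0,0],[-0.35,0,0,0,0,0,0],[-0.35,0,0,0,0,0,0],[-0.35,0,0,0,0,0,0],[-0.35,0,0,-1,0,0,0],[-0.35,0,0,-1,0,0,0],[-0.35,0,0,0,0,0,0],[-0.35,0,0,0,0,0,0]]' 40
python3 -c "
from h import *
need(426.1,-210.5,66,46)"
```

```text
time: 29.0
tool_pos: [439.2, -218.5, 67.7]
tcp_rot: [180.0, -0.0, 45.9]
ft_force: [0.7, 0.4, -0.2]
finger_gap: 42.7
grip_force: 0.0
time: 29.67
tool_pos: [439.8, -219.3, 88.6]
tcp_rot: [179.9, -0.0, 45.9]
ft_force: [-0.4, -0.1, -0.5]
finger_gap: 28.2
grip_force: 31.0
at [ 439.8 -219.3   88.6] [179.9  -0.   45.9] gap 28.2 | turn z rad -0.002 | then tool cm [-0.318 -1.591  2.261]
```

```bash
python3 -m handwheel '[[-0.35,-0.15,-0.8,0,0,0,0],[-0.35,-0.15,-0.8,0,0,0,0],[-0.35,0,0,1,0,0,0],[-0.35,0,0,0.6,0,0,0],[-0.35,0,0,0.3,0,0,0],[-0.35,0,0,0.1,0,0,0],[-0.35,0,0,0,0,0,0],[-0.35,0,0,0,0,0,0]]'; python3 -m handwheel '[[-0.06,0,0,0,0,0,0],[-0.06,0,0,0,0,0,0],[-0.06,0,0,0,0,0,0],[-0.06,0,0,-2,0,0,0],[0,0,0,-2,0,0,0],[0,0,0,-1,0,0,0],[0,3,-3,0,0,0,0],[0,3,-3,0,0,0,0],[0,3,-3,0,0,0,0],[0,3,-3,0,0,0,0],[0,3,-3,0,0,0,0],[0,3,-3,0,0,0,0]]'>/dev/null;  python3 -m handwheel '[[0,0,0,0,0,0,0],[0,0,0,0,0,0,0]]'
python3 - <<'E'
from h import *
T=snapshot("top");S=snapshot("side");circles(T)
need(412,38,60,46)
a=cv2.resize(T["image"][188:238,270:370],None,fx=7,fy=7,interpolation=3)
b=cv2.resize(S["image"][155:215,255:335],None,fx=3.9,fy=3.9,interpolation=3)
c=np.zeros((350+b.shape[0],700,3),np.uint8);c[:350,:700]=a;c[350:,:b.shape[1]]=b
cv2.imwrite("pics/z9.png",c[:,:,::-1])
E
```

```text
time: 30.33
tool_pos: [425.2, -209.5, 68.1]
tcp_rot: [-179.9, 0.0, 45.9]
ft_force: [-8.5, 4.9, 17.4]
finger_gap: 28.5
grip_force: 36.4
time: 31.5
tool_pos: [421.2, 42.5, 116.9]
tcp_rot: [-180.0, -0.0, 46.2]
ft_force: [0.1, 0.2, 0.8]
finger_gap: 42.6
grip_force: 0.0
world [ 428.8 -253.1] tray [-23.2 -50.7] r 48.5
world [ 475.2 -207.6] tray [24.1 -6.1] r 53.0
world [ 478.8 -267.1] tray [ 26.6 -65.6] r 53.0
world [ 424.8 -207.9] tray [-26.3  -5.4] r 48.5
world [ 450.  -166.2] tray [-0.3 35.8] r 48.5
world [ 425.4 -125.6] tray [-24.1  76.9] r 50.8
at [421.5  40.  117. ] [180.    0.   45.9] gap 42.6 | turn z rad -0.001 | then tool cm [-0.8   -0.543  5.701]
```

View pics/z9.png

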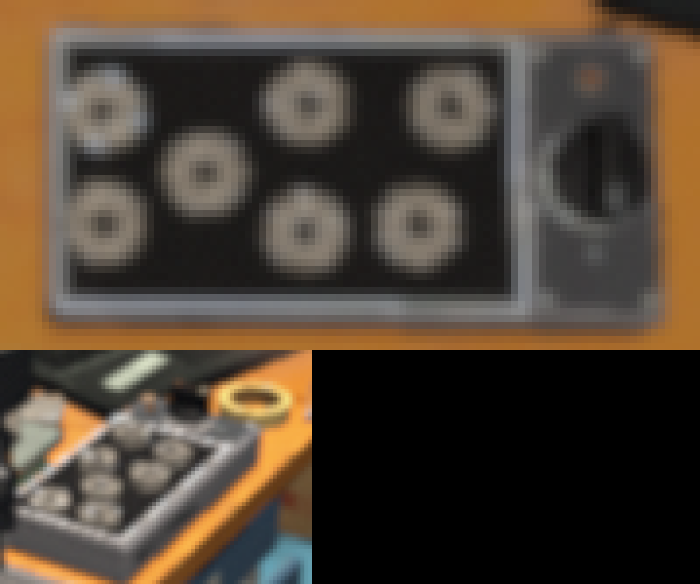

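All seven lie separately in the tray: M (103,110), C (103,222), F (205,172), A (306,103), D (305,231), E (418,222) and B (450,107). M and C look close to the left rim, so I'll check the margin with intensity profiles.

Run:
```python
from h import *
T=snapshot("top")
g=cv2.cvtColor(T["image"],cv2.COLOR_RGB2GRAY)
for nm,x,ys in(("C",-23,100),("M",24,100),("free between",0,100),("A/B row",25,12),("right end M row",25,-40)):
    L=[]
    for y in np.arange(ys,ys-62,-2.):
        a=np.radians(1.1);X=[451+x*np.cos(a)-y*np.sin(a),-202+x*np.sin(a)+y*np.cos(a),46]
        u,v=w2px(T,X);L.append(int(cv2.getRectSubPix(g,(1,1),(float(u),float(v)))[0,0]))
    print(nm,ys,L)
S=snapshot("side")
a=cv2.resize(T["image"][188:238,272:312],None,fx=9,fy=9,interpolation=3)
b=cv2.resize(S["image"][175:210,255:300],None,fx=9.5,fy=9.5,interpolation=3)
c=np.zeros((450,360+b.shape[1],3),np.uint8);c[:450,:360]=a;c[:b.shape[0],360:]=b
cv2.imwrite("pics/z10.png",c[:,:,::-1])
```

```text
C 100 [116, 116, 117, 116, 116, 117, 121, 121, 117, 109, 96, 82, 73, 74, 87, 102, 117, 123, 119, 107, 84, 61, 41, 29, 26, 26, 27, 28, 30, 33, 35]
M 100 [119, 120, 126, 130, 133, 136, 138, 135, 129, 119, 106, 93, 83, 90, 101, 115, 122, 127, 128, 124, 109, 87, 60, 42, 30, 26, 26, 26, 26, 25, 25]
free between 100 [119, 119, 122, 119, 104, 82, 56, 40, 32, 32, 33, 34, 34, 33, 32, 30, 28, 27, 26, 25, 25, 27, 32, 48, 68, 90, 110, 121, 125, 122, 110]
A/B row 12 [50, 73, 98, 115, 125, 127, 126, 120, 106, 92, 82, 81, 92, 103, 112, 115, 109, 96, 76, 57, 41, 31, 27, 25, 25, 25, 25, 26, 28, 36, 49]
right end M row -40 [25, 26, 28, 36, 49, 69, 89, 106, 118, 116, 108, 97, 82, 72, 69, 81, 98, 113, 121, 119, 114, 106, 88, 71, 63, 83, 107, 122, 122, 106, 90]
```

View pics/z10.png

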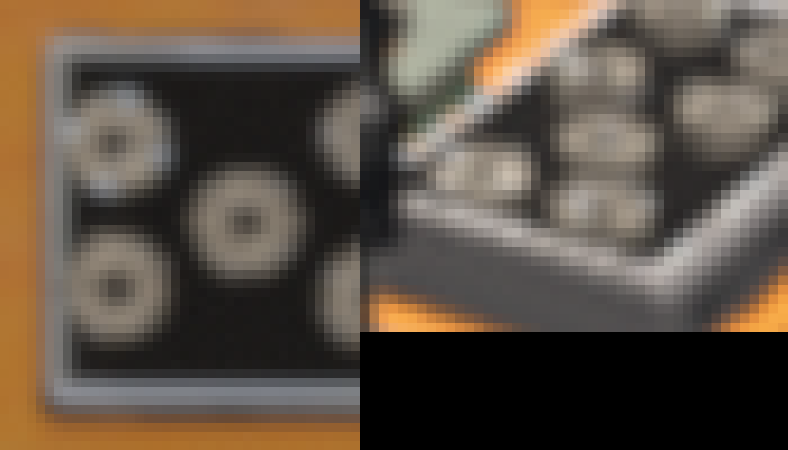

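The zoom shows M at (115,140) and C at (115,285) touching the left rim with no dark gap. I'll shift F to (0,31), then M and C to y = 71.5.

```bash
python3 -m handwheel '[[0,0,0,0,0,0,-0.11],[0,0,0,0,0,0,-0.11],[0,0,0,0,0,0,-0.11],[0,0,0,0,0,0,-0.11],[0,0,0,0,0,0,-0.11],[0,0,0,0,0,0,-0.11],[0,0,0,0,0,0,-0.11],[0,0,0,0,0,0,-0.11],[0,0,0,0,0,0,-0.11],[0,0,0,0,0,0,0]]'>/dev/null; python3 -m handwheel '[[0,-3.4,-0.3,0,0,0,0],[0,-3.4,-0.3,0,0,0,0],[0,-3.4,-0.3,0,0,0,0],[0,-3.4,-0.3,0,0,0,0],[0,-3.4,-0.3,0,0,0,0],[0,-3.4,-0.3,0,0,0,0],[0,0,0,0,0,0,0],[0,0,0,0,0,0,0]]'>/dev/null
python3 -c "
from h import *
need(449,-168.2,66,103);print(tw(0,31),tw(24,71.5),tw(-24,71.5))"
```

```text
at [ 448.  -165.5  117.2] [-180.    -0.   102.1] gap 42.8 | turn z rad -0.016 | then tool cm [-0.287  0.038  5.121]
[ 449.4 -173. ] [ 472.6 -132.1] [ 424.6 -133. ]
```

```bash
python3 -m handwheel '[[0,-0.2,0.1,2,0,0,0],[0,0,0,2,0,0,0],[0,0,0,1,0,0,0],[0,0,0,0.1,0,0,0],[0,0,0,0,0,0,0],[0,0,0,0,0,0,0]]'; python3 -m handwheel '[[-0.35,0,0,0,0,0,0],[-0.35,0,0,0,0,0,0],[-0.35,0,0,0,0,0,0],[-0.35,0,0,0,0,0,0],[-0.35,0,0,-1,0,0,0],[-0.35,0,0,0,0,0,0],[-0.35,0,0,0,0,0,0]]' 40
python3 -c "
from h import *
need(449.4,-173,66,103)"
```

```text
time: 33.7
tool_pos: [450.3, -164.4, 67.1]
tcp_rot: [180.0, 0.0, 102.6]
ft_force: [-0.1, -0.2, -0.2]
finger_gap: 42.6
grip_force: 0.0
time: 34.28
tool_pos: [450.9, -164.9, 77.8]
tcp_rot: [179.9, 0.1, 102.6]
ft_force: [1.3, -0.5, -1.4]
finger_gap: 28.6
grip_force: 32.5
at [ 450.9 -164.9   77.8] [1.799e+02 1.000e-01 1.026e+02] gap 28.6 | turn z rad -0.007 | then tool cm [-0.753 -0.328  1.175]
```

```bash
python3 -m handwheel '[[-0.35,-0.5,-0.1,0,0,0,0],[-0.35,0,0,0.6,0,0,0],[-0.35,0,0,0.3,0,0,0],[-0.35,0,0,0.1,0,0,0],[-0.35,0,0,0,0,0,0],[-0.35,0,0,0,0,0,0]]'; python3 -m handwheel '[[-0.06,0,0,0,0,0,0],[-0.06,0,0,0,0,0,0],[-0.06,0,0,0,0,0,0],[-0.06,0,0,-2,0,0,0],[0,0,0,-2,0,0,0.11],[0,0,0,-1,0,0,0.11],[0,0,0,0,0,0,0.11],[0,0,0,0,0,0,0.11],[0,0,0,0,0,0,0.11],[0,0,0,0,0,0,0.11],[0,0,0,0,0,0,0.11],[0,0,0,0,0,0,0.11]]'>/dev/null;  python3 -m handwheel '[[0,0,0,0,0,0,0.11],[0,0,0,0,0,0,0],[0,0,0,0,0,0,0]]'
python3 -c "
from h import *
need(472.6,-127.8,68,46)"
```

```text
time: 34.78
tool_pos: [450.3, -170.1, 67.6]
tcp_rot: [180.0, 0.0, 102.6]
ft_force: [-7.4, 0.8, 17.9]
finger_gap: 28.3
grip_force: 38.2
time: 36.03
tool_pos: [449.7, -169.4, 115.8]
tcp_rot: [-180.0, 0.0, 46.1]
ft_force: [1.0, -0.7, 0.4]
finger_gap: 42.8
grip_force: 0.0
at [ 449.7 -169.4  115.8] [-180.     0.    46.1] gap 42.8 | turn z rad 0.001 | then tool cm [ 4.585 -1.246  4.777]
```

```bash
python3 -m handwheel '[[0,2.3,-0.6,0,0,0,0],[0,2.3,-0.65,0,0,0,0],[0,0,0,0,0,0,0],[0,0,0,2,0,0,0],[0,0,0,1.8,0,0,0],[0,0,0,1,0,0,0],[0,0,0,0,0,0,0],[0,0,0,0,0,0,0],[0,0,0,0,0,0,0]]'; python3 -m handwheel '[[-0.4,0,0,0,0,0,0],[-0.4,0,0,0,0,0,0],[-0.4,0,0,0,0,0,0],[-0.4,0,0,0,0,0,0],[-0.4,0,0,-1,0,0,0],[-0.4,0,0,0,0,0,0],[-0.4,0,0,0,0,0,0]]' 40
python3 -c "
from h import *
need(472.6,-132.1,66,46)"
```

```text
time: 36.78
tool_pos: [473.5, -128.3, 69.1]
tcp_rot: [180.0, -0.0, 45.9]
ft_force: [0.1, 0.2, 0.4]
finger_gap: 43.0
grip_force: 0.0
time: 37.37
tool_pos: [473.9, -128.1, 79.5]
tcp_rot: [179.9, -0.0, 45.9]
ft_force: [-0.5, 0.2, -0.5]
finger_gap: 25.5
grip_force: 0.0
at [ 473.9 -128.1   79.5] [179.9  -0.   45.9] gap 25.5 | turn z rad -0.002 | then tool cm [-0.372  0.183  1.347]
```

```bash
python3 -m handwheel '[[0,0,0,0,0,0,0],[0,0,0,0,0,0,0],[0,0,0,0.7,0,0,0],[0,0,0,0.6,0,0,0],[0,0,0,0.1,0,0,0],[0,0,0,0,0,0,0],[0,0,0,0,0,0,0]]'; python3 -m handwheel '[[-0.45,0,0,0,0,0,0],[-0.45,0,0,0,0,0,0],[-0.45,0,0,0,0,0,0],[-0.45,0,0,0,0,0,0],[-0.45,0,0,0,0,0,0]]' 40;python3 -m handwheel '[[-0.45,0,0,-1,0,0,0],[-0.45,0,0,0,0,0,0],[-0.45,0,0,0,0,0,0]]' 40
python3 -c "
from h import *
need(472.6,-132.1,66,46)"
```

```text
time: 37.95
tool_pos: [472.7, -127.7, 63.8]
tcp_rot: [-179.9, 0.0, 45.9]
ft_force: [0.3, -0.8, -0.3]
finger_gap: 42.6
grip_force: 0.0
time: 38.37
tool_pos: [473.3, -127.9, 64.6]
tcp_rot: [180.0, -0.0, 45.9]
ft_force: [-1.4, 0.2, 3.7]
finger_gap: 29.4
grip_force: 39.6
time: 38.62
tool_pos: [473.7, -128.1, 75.2]
tcp_rot: [179.9, -0.0, 45.9]
ft_force: [0.7, 0.4, -0.3]
finger_gap: 29.6
grip_force: 39.6
at [ 473.7 -128.1   75.2] [179.9  -0.   45.9] gap 29.6 | turn z rad -0.002 | then tool cm [-0.361  0.2    0.916]
```

```bash
python3 -m handwheel '[[-0.45,-0.35,0.3,0,0,0,0],[-0.45,0,0,0.6,0,0,0],[-0.45,0,0,0.3,0,0,0],[-0.45,0,0,0.1,0,0,0],[-0.45,0,0,0,0,0,0],[-0.45,0,0,0,0,0,0]]'; python3 -m handwheel '[[-0.06,0,0,0,0,0,0],[-0.06,0,0,0,0,0,0],[-0.06,0,0,0,0,0,0],[-0.06,0,0,-2,0,0,0],[0,0,0,-3,0,0,-0.12],[0,0,0,0,0,0,-0.12],[0,0,0,0,0,0,-0.12],[0,0,0,0,0,0,-0.12],[0,0,0,0,0,0,-0.12],[0,0,0,0,0,0,-0.12],[0,0,0,0,0,0,-0.12],[0,0,0,0,0,0,-0.12]]'>/dev/null;  python3 -m handwheel '[[0,0,0,0,0,0,-0.12],[0,0,0,0,0,0,-0.12],[0,0,0,0,0,0,-0.12],[0,0,0,0,0,0,-0.12],[0,0,0,0,0,0,-0.12],[0,0,0,0,0,0,0],[0,0,0,0,0,0,0]]'
python3 -c "
from h import *
need(424.8,-128,66,136)"
```

```text
time: 39.12
tool_pos: [472.6, -132.7, 64.6]
tcp_rot: [-180.0, 0.0, 45.9]
ft_force: [-4.4, 1.1, 8.8]
finger_gap: 28.9
grip_force: 40.9
time: 40.7
tool_pos: [472.6, -132.4, 114.0]
tcp_rot: [-180.0, -0.0, 135.0]
ft_force: [0.9, 1.0, -0.1]
finger_gap: 42.2
grip_force: 0.0
at [ 472.6 -132.4  114. ] [-180.   -0.  135.] gap 42.2 | turn z rad -0.017 | then tool cm [ 3.742 -3.006  4.798]
```

```bash
python3 -m handwheel '[[0,1.87,-1.5,0,0,0,-0.017],[0,1.87,-1.5,0,0,0,0],[0,0,0,0,0,0,0],[0,0,0,2,0,0,0],[0,0,0,1.8,0,0,0],[0,0,0,1.1,0,0,0],[0,0,0,0,0,0,0],[0,0,0,0,0,0,0],[0,0,0,0,0,0,0]]'; python3 -m handwheel '[[-0.4,0,0,0,0,0,0],[-0.4,0,0,0,0,0,0],[-0.4,0,0,0,0,0,0],[-0.4,0,0,0,0,0,0],[-0.4,0,0,0,0,0,0]]' 40;  python3 -m handwheel '[[-0.4,0,0,-1,0,0,0],[-0.4,0,0,0,0,0,0],[-0.4,0,0,0,0,0,0]]' 40
python3 -c "
from h import *
need(424.6,-133,66,136)"
```

```text
time: 41.45
tool_pos: [425.6, -128.0, 66.0]
tcp_rot: [180.0, 0.0, 136.2]
ft_force: [-0.4, -1.2, -0.1]
finger_gap: 42.7
grip_force: 0.0
time: 41.87
tool_pos: [425.9, -128.5, 66.8]
tcp_rot: [180.0, 0.1, 136.2]
ft_force: [-2.6, -1.7, 5.7]
finger_gap: 29.0
grip_force: 39.2
time: 42.12
tool_pos: [425.9, -128.1, 76.5]
tcp_rot: [179.9, 0.1, 136.2]
ft_force: [0.4, 0.3, -1.0]
finger_gap: 29.0
grip_force: 39.5
at [ 425.9 -128.1   76.5] [1.799e+02 1.000e-01 1.362e+02] gap 29.0 | turn z rad 0.004 | then tool cm [-0.244 -0.446  1.05 ]
```

```bash
python3 -m handwheel '[[-0.4,-0.24,-0.4,0,0,0,0],[-0.4,0,0,0.6,0,0,0],[-0.4,0,0,0.3,0,0,0],[-0.4,0,0,0.1,0,0,0],[-0.4,0,0,0,0,0,0],[-0.4,0,0,0,0,0,0]]'; python3 -m handwheel '[[-0.06,0,0,0,0,0,0],[-0.06,0,0,0,0,0,0],[-0.06,0,0,0,0,0,0],[-0.06,0,0,-2,0,0,0],[0,0,0,-3,0,0,0],[0,2.5,2.5,0,0,0,0],[0,2.5,2.5,0,0,0,0],[0,2.5,2.5,0,0,0,0],[0,2.5,2.5,0,0,0,0],[0,2.5,2.5,0,0,0,0],[0,0,0,0,0,0,0],[0,0,0,0,0,0,0]]'
python3 - <<'E'
from h import *
T=snapshot("top");o=circles(T)
from scipy.spatial.distance import pdist
print(pdist(np.array(o)[:,:2]).min())
g=cv2.cvtColor(T["image"],cv2.COLOR_RGB2GRAY)
for nm,x,ys in(("C",-23,100),("M",24,100)):
    L=[]
    for y in np.arange(ys,ys-62,-2.):
        a=np.radians(1.1);X=[451+x*np.cos(a)-y*np.sin(a),-202+x*np.sin(a)+y*np.cos(a),46]
        u,v=w2px(T,X);L.append(int(cv2.getRectSubPix(g,(1,1),(float(u),float(v)))[0,0]))
    print(nm,L)
need(483,38.5,60,91)
print([(round(d["conf"],2),np.round(d["location"]).tolist()) for d in place_of(T,"cover_knob")+place_of(T,"selector_grip")])
a=cv2.resize(T["image"][188:238,270:370],None,fx=7,fy=7,interpolation=3);cv2.imwrite("pics/z11.png",a[:,:,::-1])
E
```

```text
time: 42.62
tool_pos: [424.2, -132.8, 66.6]
tcp_rot: [-180.0, -0.0, 136.2]
ft_force: [-9.4, 1.8, 21.0]
finger_gap: 28.8
grip_force: 43.5
time: 43.62
tool_pos: [419.7, 46.0, 114.7]
tcp_rot: [-180.0, -0.0, 136.5]
ft_force: [0.6, -1.3, -0.3]
finger_gap: 42.8
grip_force: 0.0
world [ 426.2 -129.1] tray [-23.4  73.4] r 48.5
world [ 428.8 -253.1] tray [-23.2 -50.7] r 48.5
world [ 472.8 -133.7] tray [23.1 67.9] r 51.9
world [ 453.7 -170.8] tray [ 3.3 31.1] r 50.7
world [ 476.7 -266.7] tray [ 24.4 -65.1] r 50.7
world [ 474.5 -207.6] tray [23.4 -6. ] r 51.9
world [ 423.4 -207.6] tray [-27.7  -5. ] r 51.9
41.77632460075444
C [117, 119, 121, 118, 105, 95, 91, 105, 119, 132, 133, 124, 108, 87, 77, 79, 94, 115, 128, 135, 130, 115, 96, 74, 52, 37, 28, 26, 26, 26, 25]
M [119, 120, 126, 123, 113, 98, 95, 106, 123, 132, 133, 127, 117, 102, 90, 82, 91, 104, 119, 128, 134, 134, 127, 105, 80, 53, 36, 29, 27, 27, 27]
at [419.8  44.8 114.8] [-180.    -0.   136.4] gap 43.0 | turn z rad 0.792 | then tool cm [-0.737  6.304  5.482]
[(0.7, [449.0, -329.0, 67.0])]
```

```bash
cat >> h.py <<'E'
from scipy.optimize import least_squares
def fit(p,guess,z=53,R=17):
    """fit bright ring (disc with dark hole) by matching a blurred model around each guess (tray cam mm)"""
    g=cv2.cvtColor(p["image"],cv2.COLOR_RGB2GRAY).astype(np.float32);a=np.radians(1.1);out=[]
    xs,ys=np.meshgrid(np.arange(-24,24.1,1),np.arange(-24,24.1,1))
    for gx,gy in guess:
        X=451+(gx+xs)*np.cos(a)-(gy+ys)*np.sin(a);Y=-202+(gx+xs)*np.sin(a)+(gy+ys)*np.cos(a)
        K,Rm,t=[np.array(p[k],float) for k in("intrinsics","R","t")]
        q=K@(Rm@np.stack([X.ravel(),Y.ravel(),np.full(X.size,z)])+t[:,None]);u=(q[0]/q[2]).reshape(X.shape).astype(np.float32);v=(q[1]/q[2]).reshape(X.shape).astype(np.float32)
        I=cv2.remap(g,u,v,cv2.INTER_CUBIC)
        def res(c):
            r=np.hypot(xs-c[0],ys-c[1]);w=c[4];m=c[2]+c[3]/(1+np.exp((r-R)/w))-c[5]*np.exp(-r**2/2/4.5**2)
            return ((m-I)*(r<21)).ravel()
        s=least_squares(res,[0,0,28,100,1.5,45]);out.append([gx+s.x[0],gy+s.x[1]])
    return np.array(out)
def report(p,guess):
    from scipy.spatial.distance import squareform,pdist
    o=fit(p,guess);print(o.round(1).tolist());d=squareform(pdist(o))+1e3*np.eye(len(o));print("nearest",d.min(1).round(1));return o
E
python3 - <<'E'
from h import *
T=snapshot("top")
report(T,[(23,69),(-24,72),(1,31),(24.5,-6),(-27,-5),(-23,-50.5),(25,-66)])
E
```

```text
[[22.3, 70.9], [-24.4, 72.0], [1.3, 31.0], [25.8, -6.8], [-26.0, -5.0], [-24.6, -50.2], [24.1, -65.8]]
nearest [45.1 46.7 45.  45.  45.2 45.2 51.1]
```

The model fit gives nearest-neighbour spacings of at least 45 mm, all well inside the tray. Next I'll close the cover.

```bash
python3 -m handwheel '[[0,0,0,0,0,0,0.113],[0,0,0,0,0,0,0.113],[0,0,0,0,0,0,0.113],[0,0,0,0,0,0,0.113],[0,0,0,0,0,0,0.113],[0,0,0,0,0,0,0.113],[0,0,0,0,0,0,0.113],[0,-0.4,3.15,0,0,0,0],[0,-0.4,3.15,0,0,0,0],[0,0,0,0,0,0,0],[0,0,0,0,0,0,0]]'; python3 -m handwheel '[[0,0,0,1.8,0,0,0],[0,0,0,1.8,0,0,0],[0,0,0,1.6,0,0,0],[0,0,0,0,0,0,0],[0,0,0,0,0,0,0]]'; python3 -m handwheel '[[-0.6,0,0,0,0,0,0],[-0.6,0,0,0,0,0,0],[-0.6,0,0,0,0,0,0],[-0.6,0,0,0,0,0,0],[-0.6,0,0,0,0,0,0]]' 25
```

```text
time: 44.73
tool_pos: [483.9, 35.7, 114.4]
tcp_rot: [-179.9, 0.0, 90.8]
ft_force: [-1.3, -0.1, -1.1]
finger_gap: 42.7
grip_force: 0.0
time: 45.15
tool_pos: [481.9, 36.8, 62.8]
tcp_rot: [-179.9, -0.0, 90.9]
ft_force: [0.0, 0.3, 1.0]
finger_gap: 42.7
grip_force: 0.0
time: 45.57
tool_pos: [483.2, 37.1, 64.5]
tcp_rot: [-180.0, 0.0, 90.9]
ft_force: [-5.9, -0.6, 5.8]
finger_gap: 17.3
grip_force: 4.3
```

```bash
python3 -m handwheel '[[-0.2,0,0,0,0,0,0],[-0.2,0,0,0,0,0,0],[-0.2,0,0,0.4,0,0,0],[-0.2,0,0,0,0,0,0],[-0.8,0,0,0,0,0,0],[-0.8,0,0,0,0,0,0],[-0.8,0,0,0,0,0,0],[-0.8,0,0,0,0,0,0]]' 25;  python3 -m handwheel '[[-0.8,0,-1,0,0,0,0],[-0.8,0,-1,0,0,0,0],[-0.8,0,-1,0,0,0,0],[-0.8,0,-1,0,0,0,0],[-0.8,0,-1,0,0,0,0],[-0.8,0,-1,0,0,0,0],[-0.8,0,-0.9,0,0,0,0],[-0.8,0,0,0,0,0,0],[-0.8,0,0,0,0,0,0]]'; python3 -m handwheel '[[-0.8,0,-0.2,0,0,0,0],[-0.8,0,-0.2,0,0,0,0],[-0.8,0,0,0,0,0,0],[-0.8,0,0,0,0,0,0]]'
```

```text
time: 46.23
tool_pos: [482.8, 37.4, 59.2]
tcp_rot: [-179.9, -0.0, 90.9]
ft_force: [-4.9, 0.1, 4.0]
finger_gap: 17.7
grip_force: 24.5
time: 46.98
tool_pos: [414.7, 36.2, 59.5]
tcp_rot: [179.9, 0.0, 90.9]
ft_force: [0.4, 0.3, -1.3]
finger_gap: 17.8
grip_force: 24.5
time: 47.32
tool_pos: [410.4, 36.2, 59.3]
tcp_rot: [-180.0, -0.0, 90.9]
ft_force: [-0.4, -0.4, -0.6]
finger_gap: 17.7
grip_force: 24.5
```

```bash
python3 -m handwheel '[[-0.8,0,-0.1,0,0,0,0],[-0.8,0,-0.1,0,0,0,0],[-0.8,0,0,0,0,0,0],[-0.8,0,0,0,0,0,0]]'
```

```text
time: 47.65
tool_pos: [408.8, 36.2, 59.5]
tcp_rot: [179.9, -0.0, 90.9]
ft_force: [3.1, -0.4, -1.2]
finger_gap: 17.9
grip_force: 24.5
```

The cover is home against its stop. Now the selector.

```bash
python3 -m handwheel '[[0,0,0,0,0,0,0],[0,0,0,0,0,0,0],[0,0,0,0,0,0,0],[0,0,0,-2,0,0,0],[0,0,0,-3,0,0,0],[0,-2,0,-3,0,0,0],[0,-3.4,0.3,0,0,0,0],[0,-3.4,0.3,0,0,0,0],[0,-3.4,0.3,0,0,0,0],[0,-3.4,0.3,0,0,0,0],[0,-3.4,0.3,0,0,0,0],[0,-3.4,0.3,0,0,0,0]]'>/dev/null; python3 -m handwheel '[[0,-3.4,0.4,0,0,0,0],[0,-3.4,0.4,0,0,0,0],[0,-3.4,0.4,0,0,0,0],[-0.2,0,0,0,0,0,0.121],[-0.2,0,0,0,0,0,0.121],[-0.2,0,0,0,0,0,0.121],[-0.2,0,0,0,0,0,0.121],[-0.2,0,0,0,0,0,0.121],[-0.2,0,0,0,0,0,0.121],[-0.2,0,0,0,0,0,0.121],[-0.2,0,0,0,0,0,0.121]]'>/dev/null; python3 -m handwheel '[[-0.2,0,0,0,0,0,0.121],[-0.2,0,0,0,0,0,0.121],[-0.2,0,0,0,0,0,0.121],[-0.2,0,0,0,0,0,0.121],[-0.2,0,0,0,0,0,0.121],[-0.2,0,0,0,0,0,0],[-0.2,0,0,0,0,0,0]]'
python3 - <<'E'
from h import *
need(452,-329.5,79,1)
S=snapshot("side")
print([(round(d["conf"],2),np.round(d["location"]).tolist()) for d in place_of(S,"selector_grip")+place_of(S,"cover_knob")])
E
```

```text
time: 50.15
tool_pos: [443.3, -289.2, 139.1]
tcp_rot: [-180.0, 0.0, 1.0]
ft_force: [0.7, -0.6, 0.1]
finger_gap: 34.4
grip_force: 0.0
at [ 443.3 -289.2  139.1] [-180.    0.    1.] gap 34.4 | turn z rad 0.0 | then tool cm [0.796 4.048 6.006]
[(0.95, [411.0, 35.0, 44.0]), (0.57, [439.0, -445.0, 2.0])]
```

```bash
python3 -m handwheel '[[-0.2,0.4,2,0,0,0,0],[-0.2,0.4,2,0,0,0,0],[-0.2,0,0,2,0,0,0],[-0.2,0,0,2,0,0,0],[-0.2,0,0,1.5,0,0,0],[-0.2,0,0,0.5,0,0,0],[-0.2,0,0,0,0,0,0],[-0.2,0,0,0,0,0,0]]'; python3 -m handwheel '[[-0.9,0,0,0,0,0,0],[-0.9,0,0,0,0,0,0],[-0.9,0,0,0,0,0,0],[-0.9,0,0,0,0,0,0],[-0.9,0,0,0,0,0,0]]' 40
```

```text
time: 50.97
tool_pos: [452.2, -329.2, 79.7]
tcp_rot: [-180.0, 0.0, 0.8]
ft_force: [-0.5, 0.3, 0.5]
finger_gap: 33.9
grip_force: 0.0
time: 51.38
tool_pos: [452.9, -329.9, 80.9]
tcp_rot: [179.9, -0.1, 0.8]
ft_force: [-0.8, 0.4, 6.8]
finger_gap: 11.5
grip_force: 43.2
```

```bash
python3 -m handwheel '[[-0.9,0,0,-0.3,0,0,0],[-0.9,0,0,-0.3,0,0,0],[-0.9,0,0,-0.3,0,0,0],[-0.9,0,0,0,0,0,0],[-0.9,0,0,0,0,0,0]]' 60
```

```text
time: 51.8
tool_pos: [452.7, -329.7, 88.5]
tcp_rot: [179.9, -0.1, 0.8]
ft_force: [5.3, -4.2, -6.1]
finger_gap: 11.4
grip_force: 61.8
```

```bash
python3 -m handwheel '[[-0.9,0,0,0,0,0,0.105],[-0.9,0,0,0,0,0,0.105],[-0.9,0,0,0,0,0,0.105],[-0.9,0,0,0,0,0,0.105],[-0.9,0,0,0,0,0,0.105],[-0.9,0,0,0,0,0,0.105],[-0.9,0,0,0,0,0,0.105],[-0.9,0,0,0,0,0,0.105],[-0.9,0,0,0,0,0,0.105],[-0.9,0,0,0,0,0,0.105],[-0.9,0,0,0,0,0,0],[-0.9,0,0,0,0,0,0]]';python3 -m handwheel '[[-0.9,0,0,0.3,0,0,0],[-0.9,0,0,0.3,0,0,0],[-0.9,0,0,0.3,0,0,0],[-0.9,0,0,0,0,0,0],[-0.9,0,0,0,0,0,0]]'
```

```text
time: 52.8
tool_pos: [451.6, -331.6, 88.5]
tcp_rot: [179.9, -0.2, -59.4]
ft_force: [-0.6, -11.5, -6.7]
finger_gap: 11.1
grip_force: 61.8
time: 53.22
tool_pos: [451.8, -331.7, 81.0]
tcp_rot: [179.9, -0.2, -59.4]
ft_force: [-4.9, -7.8, 6.1]
finger_gap: 10.6
grip_force: 63.4
```

```bash
python3 -m handwheel '[[-0.3,0,0,0,0,0,0],[-0.3,0,0,0,0,0,0],[-0.3,0,0,0,0,0,0],[-0.3,0,0,-1.5,0,0,0],[-0.3,0,0,-3,0,0,0],[-0.3,0,0,-3,0,0,0],[-0.3,0,0,0,0,0,0]]';python3 -m handwheel '[[0,-3.3,-1.65,0,0,0,0],[0,-3.3,-1.65,0,0,0,0],[0,-3.3,-1.65,0,0,0,0],[0,-3.3,-1.65,0,0,0,0],[0,-3.3,-1.65,0,0,0,0],[0,-3.3,-1.65,0,0,0,0],[0,-3.3,-1.65,0,0,0,0],[0,-3.3,-1.65,0,0,0,0],[0,-3.3,-1.65,0,0,0,0],[0,0,0,0,0,0,0],[0,0,0,0,0,0,0]]'
python3 - <<'E'
from h import *
T=snapshot("top");S=snapshot("side")
report(T,[(22.3,70.9),(-24.4,72),(1.3,31),(25.8,-6.8),(-26,-5),(-24.6,-50.2),(24.1,-65.8)])
print([(n,round(d["conf"],2),np.round(d["location"]).tolist()) for n,p in(("cover_knob",T),("cover_knob",S),("selector_grip",T),("selector_grip",S),("loupe",T),("grease_pot",S),("tape",T)) for d in place_of(p,n)[:1]])
a=cv2.resize(T["image"][185:240,190:370],None,fx=4.4,fy=4.4,interpolation=3)
b=cv2.resize(S["image"][145:260,205:335],None,fx=2.9,fy=2.9,interpolation=3)
e=cv2.resize(T["image"][190:238,340:370],None,fx=6.9,fy=6.9,interpolation=3)
c=np.zeros((a.shape[0]+b.shape[0],800,3),np.uint8);c[:a.shape[0],:a.shape[1]]=a;c[a.shape[0]:,:b.shape[1]]=b;c[a.shape[0]:a.shape[0]+e.shape[0],500:500+e.shape[1]]=e
cv2.imwrite("pics/z12.png",c[:,:,::-1])
E
```

```text
time: 53.8
tool_pos: [454.8, -331.1, 160.9]
tcp_rot: [-179.8, -0.5, -59.3]
ft_force: [0.7, -1.1, 1.7]
finger_gap: 29.8
grip_force: 0.0
time: 54.72
tool_pos: [428.2, 4.0, 154.1]
tcp_rot: [180.0, 0.0, -59.1]
ft_force: [-0.3, -0.6, -0.2]
finger_gap: 42.5
grip_force: 0.0
[[22.3, 70.8], [-24.4, 72.0], [1.3, 31.0], [25.7, -6.8], [-26.0, -5.0], [-24.6, -50.2], [24.1, -65.8]]
nearest [45.  46.7 45.  45.  45.2 45.2 51.1]
[('cover_knob', 0.75, [406.0, 35.0, 43.0]), ('cover_knob', 0.73, [413.0, 36.0, 42.0]), ('selector_grip', 0.58, [451.0, -330.0, 68.0]), ('selector_grip', 0.49, [451.0, -330.0, 71.0]), ('grease_pot', 0.7, [444.0, 37.0, -1.0]), ('tape', 0.83, [442.0, -446.0, -1.0])]
```

View pics/z12.png

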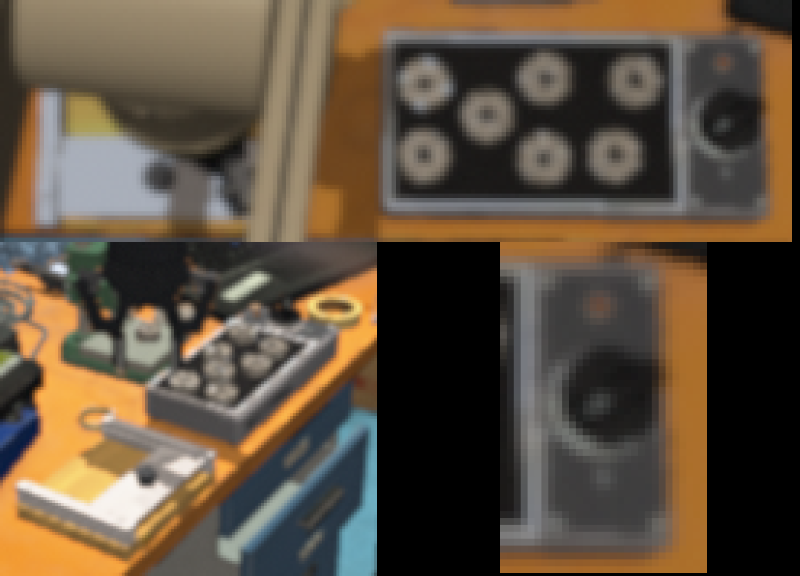

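All is as wanted: the discs are in place, the cover is home, and the pointer at (595,408) has swung clockwise to the robot's left. I'll check that the knob is down by comparing with the first side picture.

Run:
```python
from h import *
S=snapshot("side")
old=cv2.resize(cv2.imread("pics/side0.png"),(512,384),interpolation=cv2.INTER_AREA)
new=cv2.resize(cv2.resize(S["image"][:,:,::-1],None,fx=1.5,fy=1.5,interpolation=cv2.INTER_CUBIC),(512,384),interpolation=cv2.INTER_AREA)
for z in(42,50,55.5,66,75): print(z,w2px(S,[452,-329,z]).round(1))
u=int(w2px(S,[452,-329,55])[0])
for c in range(u-6,u+8,2):
    print(c,"old",old[155:182,c].mean(1).astype(int).tolist());print(c,"new",new[155:182,c].mean(1).astype(int).tolist())
```

```text
42 [301.5 172.5]
50 [301.6 170.5]
55.5 [301.7 169.1]
66 [301.8 166.4]
75 [301.9 164. ]
295 old [99, 152, 176, 158, 119, 74, 52, 48, 48, 48, 50, 65, 86, 97, 94, 88, 89, 98, 115, 135, 129, 89, 63, 80, 103, 115, 110]
295 new [106, 163, 188, 170, 128, 80, 56, 51, 53, 52, 54, 71, 93, 104, 101, 95, 96, 105, 123, 145, 139, 95, 69, 85, 110, 124, 114]
297 old [61, 100, 119, 101, 71, 51, 49, 50, 50, 45, 41, 47, 64, 76, 76, 76, 90, 114, 136, 162, 163, 121, 93, 107, 121, 123, 120]
297 new [66, 108, 129, 108, 76, 56, 54, 54, 54, 51, 44, 42, 59, 79, 81, 82, 97, 122, 146, 173, 173, 129, 99, 114, 129, 133, 129]
299 old [41, 52, 58, 56, 52, 51, 51, 54, 51, 38, 25, 23, 26, 27, 29, 33, 50, 85, 119, 152, 164, 146, 118, 117, 123, 120, 122]
299 new [46, 55, 63, 61, 56, 56, 56, 56, 54, 46, 38, 35, 36, 35, 34, 37, 54, 91, 130, 164, 177, 157, 128, 126, 133, 129, 131]
301 old [40, 42, 46, 50, 53, 53, 53, 57, 54, 39, 23, 14, 13, 16, 23, 32, 38, 55, 90, 140, 169, 159, 126, 111, 126, 137, 132]
301 new [42, 46, 50, 55, 57, 57, 56, 54, 48, 37, 32, 42, 46, 36, 28, 28, 37, 60, 97, 149, 180, 171, 136, 120, 135, 147, 142]
303 old [41, 41, 42, 45, 50, 51, 50, 46, 43, 38, 29, 19, 12, 13, 23, 39, 43, 50, 81, 119, 135, 140, 132, 104, 93, 103, 105]
303 new [45, 45, 45, 49, 53, 56, 53, 49, 43, 46, 54, 57, 47, 28, 17, 17, 26, 47, 81, 123, 144, 150, 143, 112, 100, 111, 113]
305 old [44, 43, 44, 46, 49, 50, 46, 37, 34, 47, 52, 35, 16, 12, 19, 35, 43, 53, 81, 116, 132, 137, 140, 117, 78, 53, 47]
305 new [48, 47, 48, 51, 53, 55, 50, 40, 33, 36, 48, 61, 62, 42, 24, 23, 32, 55, 87, 123, 140, 146, 150, 126, 84, 58, 52]
307 old [46, 46, 48, 52, 53, 49, 39, 29, 42, 79, 93, 68, 38, 27, 27, 32, 46, 76, 111, 136, 133, 120, 135, 146, 112, 57, 40]
307 new [50, 51, 53, 56, 57, 53, 43, 29, 25, 46, 80, 115, 118, 88, 57, 42, 51, 84, 120, 146, 142, 129, 145, 157, 121, 63, 44]
```

The skirt's lower edge is unchanged, and a raised knob would sit about 1.4 px higher. The knob is down, so I'm handing in.

```bash
python3 -c "
from bench import hand_in
print(hand_in())"
```

```text
the job is handed in; nothing more can be done
None
```

I handed the job in at about 55 s. The master and all six discs lie flat in the tray, with centres at least 45 mm apart by my image fit. The selector is turned to the two-dot notch and down, and the cover is home. I never touched the gauge blocks, loupe, grease pot or tape, though my last pictures didn't re-check them, apart from the tape. No verdict came back.

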